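# Sort the plumbing spares into their trays

### The job

Sort the loose white plumbing spares on the mat into the steel trays: both ring nuts go in the round dish, both straight pipe nipples lengthwise in the long tray, and the tee fitting in the square tray. Each must lie flat on its tray's floor, none leaning or on top of another, and leave the white plunger cup standing where it is.

Things in the scene. Friction and masses are not known exactly. Their poses are not given: they have to be found in the camera images.
- nut_large: Large slip nut: a white plastic ring lying flat, outer diameter 54 mm (fine ribs add 2 mm a side), hole 36 mm, 18 mm high, about 40 g. Origin: centre of its underside; z up along its axis. Grip it across its outside.
- nut_small: Small slip nut: a white plastic ring lying flat, outer diameter 40 mm (fine ribs add 2 mm a side), hole 24 mm, 16 mm high, about 40 g. Origin: centre of its underside; z up along its axis. Grip it across its outside.
- nipple_long: Long pipe nipple: a white plastic straight tube 84 mm long and 22 mm thick, lying along its own x axis, with a hexagon collar (30 mm across flats, 24 mm long) at its middle on which it rests. Origin: middle of its axis, 15 mm above what it lies on; about 50 g. Grip it across the collar, fingers closing along its y axis (there up to 35 mm wide, over the hexagon's corners).
- nipple_short: Short pipe nipple: like the long one but 56 mm long; same 22 mm tube, same hexagon collar 30 mm across flats and 24 mm long at the middle. Origin: middle of its axis (own x axis), 15 mm above what it lies on; about 50 g. Grip it across the collar, fingers closing along its y axis (up to 35 mm wide).
- tee: Tee fitting, white plastic, lying flat: a straight run 56 mm long along its own x axis, centred on the origin, and a side branch along its +y to 44 mm from the origin; tubes 26 mm, end collars 32 mm thick and 14 mm long, axes 16 mm above its underside; about 70 g. Origin: under the middle of the run, on the surface it lies on. It can be gripped over the two flat ends of the run (56 mm, fingers closing along x).
- round_dish: Round steel dish, 166 mm across the rim, 28 mm high, wall 3 mm, flat floor 150 mm across, 4 mm above the origin. Fixed in place. Origin: centre of its underside on the mat (world z 0.003); z up. 
- long_tray: Long narrow open steel tray, outside 102 mm along its x by 226 mm along its y, 28 mm high, walls and floor 3 mm (inside 96 by 220 mm, floor 3 mm above the origin). Fixed in place. Origin: centre of its underside on the mat (world z 0.003); z up. 
- square_tray: Square open steel tray, outside 126 by 126 mm along its x and y, 28 mm high, walls and floor 3 mm (inside 120 by 120 mm, floor 3 mm above the origin). Fixed in place. Origin: centre of its underside on the mat (world z 0.003); z up. 
- plunger_cup: Bystander: white plunger cup without its stick, a bell 100 mm across and 62 mm high standing among the spares, 0.25 kg, loose. Origin: centre of its underside. Leave alone.
There are look-alikes about, which are no part of the job. What is shaped like the nut_small but orange is not meant.

How it is judged (in metres and radians):
At the end, for the whole second after the job is handed in: All lie flat (0.15 rad), at rest on their tray floor. In the dish: large nut within 53 mm of its centre, small 60. Long tray: both nipples within 38 mm across and 88 mm along of its middle, within 0.35 rad of its length. Square tray: tee origin within 52 mm of its middle each way (horizontal distance between nut_large and round_dish below 0.053 m and ((angle between nut_large's own z axis and vertical below 0.15 rad and z of nut_large in the frame of round_dish below 0.012 m) or (angle between nut_large's own z axis and vertical above 2.99 rad and z of nut_large in the frame of round_dish below 0.03 m)) and horizontal distance between nut_small and round_dish below 0.06 m and ((angle between nut_small's own z axis and vertical below 0.15 rad and z of nut_small in the frame of round_dish below 0.012 m) or (angle between nut_small's own z axis and vertical above 2.99 rad and z of nut_small in the frame of round_dish below 0.03 m)) and x of nipple_long in the frame of long_tray between -0.038 and 0.038 m and y of nipple_long in the frame of long_tray between -0.088 and 0.088 m and z of each of nipple_long, nipple_short in the frame of long_tray below 0.026 m and angle between nipple_long's own x axis and vertical between 1.42 and 1.72 rad and angle between the x axis of each of nipple_long, nipple_short and the y axis of long_tray, either way round below 0.35 rad and x of nipple_short in the frame of long_tray between -0.038 and 0.038 m and y of nipple_short in the frame of long_tray between -0.088 and 0.088 m and angle between nipple_short's own x axis and vertical between 1.42 and 1.72 rad and x of tee in the frame of square_tray between -0.052 and 0.052 m and y of tee in the frame of square_tray between -0.052 and 0.052 m and ((angle between tee's own z axis and vertical below 0.15 rad and z of tee in the frame of square_tray below 0.012 m) or (angle between tee's own z axis and vertical above 2.99 rad and z of tee in the frame of square_tray below 0.042 m)) and linear speed of each of nut_large, nut_small, nipple_long, nipple_short, tee below 0.02 m/s and angular speed of each of nut_large, nut_small, nipple_long, nipple_short, tee below 0.3 rad/s); the robot touches nothing.
It fails at once if the plunger cup is shifted by more than 30 mm or tipped (distance of plunger_cup from where it was at the start of the episode above 0.03 m or angle between plunger_cup's own z axis and vertical above 0.5 rad).
It also fails if it takes over 128 s, if anything falls off the work surface, if the arm or the gripper's body presses on something with over 40 N, if the wrist force passes 120 N, or if a joint passes its speed limit or range.

### The arm

A 6-joint arm with a two-finger parallel gripper is mounted at the origin on the work surface. World frame = base frame: x ahead of the robot, y to its left, z up, the work surface at z = 0. Lengths are in mm, angles in degrees, forces in N, time in s.
With the tool pointing down it reaches from about 350 to 850 mm from the base axis. Payload 8.1 kg.
Tool frame: the origin (TCP) lies on the front face of the gripper's body, between the roots of the fingers; the fingertips stand r.finger_overhang ahead of it and the grasp point (between the pads) lies 54 mm ahead of it (r.finger_overhang is the distance from the TCP to the fingertips, in mm); y points along the fingers, z is the direction in which the jaws open and shut, and the axes are right-handed (so a half turn about y gives the same grasp; the last joint's range is limited). The gripper opens to 85 mm and grips with 20 to 120 N. Pads are 22 mm wide; open, the fingers measure 114 mm over their backs; the gripper's body (76 mm by 85 mm) begins 54 mm behind the grasp point. The pads swing forward as they close: fully open they stand 13 mm farther back than shut.
Start: joints at [58.419, 7.471, 85.268, -0, 87.261, -4.893], TCP at [269.463, 536.093, 303.892] pointing down, gripper open.
Joint ranges: [-169.43, 169.43], [-51.17, 129.36], [1.28, 143.12], [-76.62, 256.62], [0, 156.53], [-152.29, 152.29]. Speed limits (degrees/s): [136.94, 136.94, 159.86, 180, 180, 180].

### API

Orientations are given as [roll, pitch, yaw] about the fixed x, y, z axes, in that order (R = Rz(yaw) Ry(pitch) Rx(roll)).
In Python, from bench import r gives the robot as it stands. The module is installed in compiled form; this text tells all that it offers.
- The arm moves only by the tool arm_command, never from a script. Its argument "increments" is a list of rows, each a list of 6 numbers: the shift along the tool's x, y, z in m, then the turn, a rotation vector about the tool's x, y, z in rad. In form: [[tx, ty, tz, wx, wy, wz], ...]. A call has exactly 10 rows; each row is the pose to reach, as a shift and turn from the pose commanded when the call began, along the tool's axes at that moment; what a row does not reach only later rows make up. A row lasts 1/8 s, in which the tool goes at most 62.5 mm and 10.7 degrees, less where a joint would pass 70% of its speed; a pose out of reach is approached as far as the arm can. A call with a gripper value outside its range is refused whole. "jaw" is the gripper's target within -1 to 1 (shut at 1, half-way at 0, fully open at -1), set as the call begins (left out, the last holds). The fingers move at their own pace and stop on an object; "force" is the grip in N (left out, the last holds). Time passes only in rows, so rows that repeat a pose let the fingers close, or fill a call up. It gives the time, the measured TCP pose, the force and the opening at its end, in the units of the state.
- r.sense(): the state, without advancing time (a new reading comes with each control period).
- r.snapshot(name): name is "side" or "top"; returns the picture (480x640x3 uint8, red, green, blue); there is no depth.
- r.camera_model(name): a dict with "intrinsics" (3x3 intrinsics, pixels), "distortion" ([k1, k2, p1, p2, k3] as OpenCV has them; the pictures are not rectified), "cam_to_world" (4x4, takes a point from camera to world coordinates). Camera axes: x right, y down, z forward; pixel columns grow to the right and rows downward; lengths in mm; the calibration is good to about 2 mm. A picture is of the moment at which its call begins. camera_model takes no time and is no camera call.
- r.hand_in(): hands the job in, once; it reports no verdict.
Trained networks look in the newest picture that a camera, given by its name, has taken for a name from the list of things; names that differ only in an ending like _2 or _b are one class to them, and where a whole thing is asked for, a point or a joint stands for the part that bears it (a point fixed in the world has none). Each returns a list of dicts, best first, with "conf" (0 to 1); they miss things now and then, are a little off and sometimes report something else, mostly with a low value. They report only what shows in the picture. A call takes as long as a camera call. They do not tell look-alikes from the thing itself.
- r.trace(camera, target): "mask" (480x640 bool, what is visible of it) and "position" ([column, row] in pixels, amid what is visible of it).
- r.spot_point(camera, target): "position" ([column, row] in pixels: a listed point, or the origin of a listed thing).
The state is a dict: "time": time; "joint_pos": joint angles; "qd": joint speeds; "joint_efforts": joint torques, N m; "tool_pos": TCP position; "tcp_rot": TCP orientation; "ft_force": force on the tool from outside, world axes, zero at the start; "wrist_torque": the same for the moment, N m; "finger_gap": finger opening in mm.
Only numpy, scipy, OpenCV 4.12 (cv2) and the standard library are available. Lean on these libraries where they do the work, as an engineer would, in place of code of your own. Each camera call takes 0.05 s, during which the arm holds its last target.

## Working session

There is one attempt and no reset: what is moved stays moved. The work goes in short steps, Python scripts to look and compute and a tool call to move; the robot and the scene stay as the last step left them, time stands still between calls to the robot, and variables do not carry over. Pictures are saved under pics/ and viewed, and the job is handed in when it is done.

Besides the shell and the picture viewer there is one more tool, called after "Emit:" in YAML: its name, and indented under it one key for each argument. arm_command: Moves the arm, as the interface text tells. Its arguments: {"type":"object","properties":{"increments":{"type":"array","items":{"type":"array","items":{"type":"number"}}},"jaw":{"type":"number"},"force":{"type":"number"}},"required":["increments"]}

```bash
mkdir -p pics; python3 - <<'E'
from bench import r
import cv2
s=r.sense();print(s, r.finger_overhang)
for n in("top","side"):
    im=r.snapshot(n);cv2.imwrite(f"pics/{n}0.png",im[:,:,::-1]);m=r.camera_model(n);print(n,m)
E
```

```text
{'time': 0.0, 'joint_pos': array([ 5.84180257e+01,  7.51513318e+00,  8.53304049e+01,  3.13781142e-03,
        8.72622062e+01, -4.89154813e+00]), 'qd': array([ 0.0591582 , -0.02909862, -0.04525693,  0.0128184 ,  0.03145746,
        0.02075389]), 'joint_efforts': array([-1.35203089e-03, -5.69409227e+01, -5.00545013e+01, -2.78984669e-05,
        1.49371993e-02,  6.46960373e-06]), 'tool_pos': array([269.23023273, 535.7292259 , 302.83326575]), 'tcp_rot': array([-9.01070846e+01,  1.23098707e-02, -2.66905905e+01]), 'ft_force': array([-0.03519962, -0.51973819,  0.06183016]), 'wrist_torque': array([0.00827595, 0.04225808, 0.01891058]), 'finger_gap': 85.30891197406443} 72.6
top {'intrinsics': array([[456.57945363,   0.        , 312.94546086],
       [  0.        , 456.57945363, 235.169454  ],
       [  0.        ,   0.        ,   1.        ]]), 'distortion': array([0.02042406, 0.        , 0.        , 0.        , 0.        ]), 'cam_to_world': array([[ 8.86917775e-03, -9.84291715e-01,  1.76326848e-01,
         2.33368088e+02],
       [-9.99895787e-01, -6.72095703e-03,  1.27766768e-02,
        -1.15468631e+01],
       [-1.13908919e-02, -1.76421792e-01, -9.84248749e-01,
         1.09378327e+03],
       [ 0.00000000e+00,  0.00000000e+00,  0.00000000e+00,
         1.00000000e+00]])}
side {'intrinsics': array([[538.26303731,   0.        , 317.68054544],
       [  0.        , 538.26303731, 239.92963493],
       [  0.        ,   0.        ,   1.        ]]), 'distortion': array([-0.07913962,  0.        ,  0.        ,  0.        ,  0.        ]), 'cam_to_world': array([[ 7.32778587e-01, -3.64492219e-01,  5.74613752e-01,
        -1.45682667e+02],
       [-6.80467149e-01, -3.92488272e-01,  6.18803212e-01,
        -5.91732312e+02],
       [-1.97972008e-05, -8.44451525e-01, -5.35631983e-01,
         5.65187158e+02],
       [ 0.00000000e+00,  0.00000000e+00,  0.00000000e+00,
         1.00000000e+00]])}
```

View pics/top0.png

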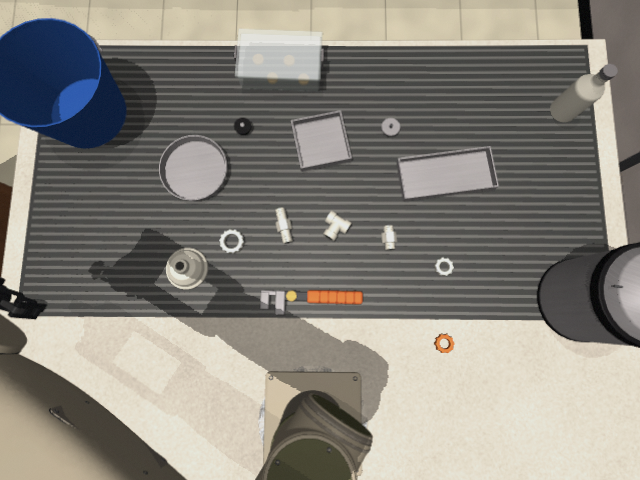

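View pics/side0.png

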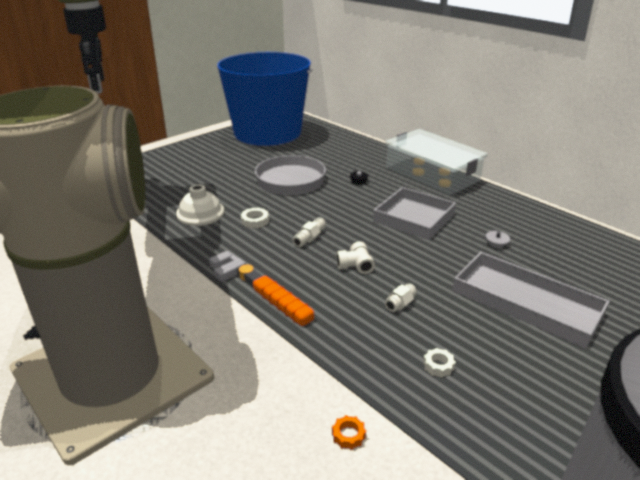

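Top view: dish (194,168), square tray (321,140), long tray (447,173), large nut (231,241), long nipple (284,225), tee (337,225), short nipple (389,237), white small nut (444,266), orange look-alike off the mat (444,343), plunger cup (187,268). Small nut candidates: the white ring at (444,266) fits; the orange one at (444,343) is excluded.

```bash
cat > h.py <<'E'
import numpy as np, cv2
from bench import r
def rays(cam,px):
    m=r.camera_model(cam);K=np.array(m["intrinsics"]);T=np.array(m["cam_to_world"])
    u=cv2.undistortPoints(np.array(px,float).reshape(-1,1,2),K,np.array(m["distortion"])).reshape(-1,2)
    d=np.c_[u,np.ones(len(u))]@T[:3,:3].T
    return T[:3,3],d
def toz(cam,px,z):
    o,d=rays(cam,px); t=(z-o[2])/d[:,2]; return o+d*t[:,None]
def proj(cam,P):
    m=r.camera_model(cam);T=np.linalg.inv(np.array(m["cam_to_world"]))
    rv,_=cv2.Rodrigues(T[:3,:3]);p,_=cv2.projectPoints(np.array(P,float).reshape(-1,1,3),rv,T[:3,3],np.array(m["intrinsics"]),np.array(m["distortion"]));return p.reshape(-1,2)
E
python3 - <<'E'
from h import *
H=dict(nut_large=12,nut_small=11,nipple_long=18,nipple_short=18,tee=19,round_dish=20,long_tray=20,square_tray=20,plunger_cup=3)
im=r.snapshot("top")[:,:,::-1].copy();r.snapshot("side")
for n,h in H.items():
    for k,t in enumerate(r.trace("top",n)[:2]):
        m=t["mask"].astype(np.uint8);c,_=cv2.findContours(m,0,1);c=max(c,key=cv2.contourArea).reshape(-1,2)
        w=toz("top",c,h)[:,:2].astype(np.float32);ys,xs=np.nonzero(m);a=toz("top",np.c_[xs,ys],h)[:,:2]
        print(n,round(t["conf"],2),np.round(t["position"]),"mean",a.mean(0).round(1),"rect",[np.round(v,1) for v in cv2.minAreaRect(w)])
    for t in r.spot_point("top",n)[:2]:
        print("   spot",round(t["conf"],2),np.round(t["position"]),toz("top",[t["position"]],{'nipple_long':18,'nipple_short':18}.get(n,3))[0].round(1))
    for t in r.spot_point("side",n)[:1]:
        print("   side",round(t["conf"],2),np.round(t["position"]),toz("side",[t["position"]],{'nipple_long':18,'nipple_short':18}.get(n,3))[0].round(1))
cv2.imwrite("pics/crop1.png",cv2.resize(im[190:290,210:470],None,fx=3,fy=3,interpolation=2))
E
```

```text
nut_large 0.73 [228. 235.] mean [411.  199.1] rect [array([410.5, 199.4]), array([54. , 55.6]), np.float64(46.6)]
   spot 0.78 [230. 242.] [410.3 204.8   3. ]
   spot 0.19 [390. 240.] [ 417.7 -184.2    3. ]
   side 0.56 [252. 220.] [408.9 207.    3. ]
nut_small 0.56 [442. 268.] mean [ 353.4 -307.4] rect [array([ 354.1, -307.4]), array([40.4, 44.8]), np.float64(0.5)]
   spot 0.63 [444. 268.] [ 351.1 -310.3    3. ]
   spot 0.6 [444. 341.] [ 181.1 -303.5    3. ]
   side 0.88 [439. 366.] [ 355.7 -307.6    3. ]
nipple_long 0.77 [283. 226.] mean [448.3  74.9] rect [array([448.9,  75.3]), array([87. , 32.7]), np.float64(19.1)]
   spot 0.6 [282. 223.] [454.8  78.1  18. ]
   side 0.96 [311. 232.] [452.   71.3  18. ]
nipple_short 0.78 [390. 241.] mean [ 420.3 -178.5] rect [array([ 420.6, -179.1]), array([33.3, 53.5]), np.float64(89.0)]
   spot 0.87 [390. 238.] [ 421.  -180.7   18. ]
   spot 0.2 [322. 144.] [655.2 -17.8  18. ]
   side 0.9 [401. 296.] [ 425.  -177.5   18. ]
tee 0.6 [333. 225.] mean [449.8 -51.2] rect [array([445.7, -48.9]), array([55.7, 59.3]), np.float64(59.9)]
   spot 0.73 [33
[... 251 characters left out ...]
7. 182.] [578.3 294.    3. ]
long_tray 0.97 [446. 175.] mean [ 580.4 -322.7] rect [array([ 581.3, -322.5]), array([111.6, 233.9]), np.float64(8.1)]
   spot 0.73 [441. 177.] [ 577.2 -313.3    3. ]
   spot 0.65 [338. 222.] [462.6 -57.9   3. ]
   side 0.76 [529. 300.] [ 587.4 -321.5    3. ]
square_tray 0.64 [322. 141.] mean [664.1 -14.7] rect [array([665.5, -14.1]), array([140.4, 128.4]), np.float64(11.5)]
   spot 0.6 [322. 146.] [657.9 -18.4   3. ]
   side 0.66 [414. 220.] [658.2 -21.5   3. ]
plunger_cup 0.84 [190. 266.] mean [345.9 305.1] rect [array([345.9, 305.3]), array([97.7, 92.8]), np.float64(46.7)]
   spot 0.92 [190. 266.] [350.3 297.2   3. ]
   side 0.7 [203. 212.] [355.2 306.2   3. ]
```

View pics/crop1.png

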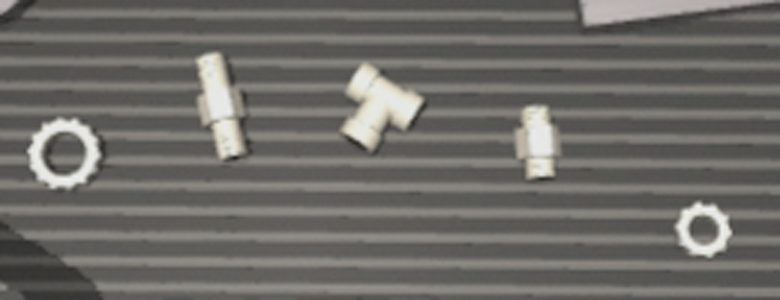

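```bash
python3 - <<'E'
from h import *
im=r.snapshot("top");cv2.imwrite("pics/tee.png",cv2.resize(im[205:245,316:360,::-1],None,fx=14,fy=14,interpolation=cv2.INTER_CUBIC))
s=r.snapshot("side");cv2.imwrite("pics/tee_s.png",cv2.resize(s[235:280,330:380,::-1],None,fx=12,fy=12,interpolation=cv2.INTER_CUBIC))
w=((im.min(2)>125)).astype(np.uint8)
for n,(x,y),h in [("nl",(231,241),12),("ns",(444,266),11),("pl",(284,225),18),("ps",(389,237),18),("tee",(337,225),19)]:
    m=np.zeros_like(w);m[y-24:y+24,x-24:x+24]=w[y-24:y+24,x-24:x+24]
    k,l,st,c=cv2.connectedComponentsWithStats(m);i=1+np.argmax(st[1:,4]);ys,xs=np.nonzero(l==i)
    a=toz("top",np.c_[xs,ys],h)[:,:2].astype(np.float32)
    R=cv2.minAreaRect(a);C=np.cov((a-a.mean(0)).T);e,v=np.linalg.eigh(C);d=v[:,1]
    print(n,len(a),a.mean(0).round(1),[np.round(q,1) for q in R],"pca",np.degrees(np.arctan2(d[1],d[0])).round(1),np.sqrt(e).round(1),"box",st[i])
E
```

```text
nl 288 [412.5 200.2] [array([412.9, 199.7]), array([57.2, 56.3]), np.float64(13.7)] pca 108.2 [16.7 17. ] box [219 229  25  24 288]
ns 197 [ 355.2 -308.7] [array([ 355.4, -308.6]), array([42.9, 41.4]), np.float64(79.0)] pca 114.6 [12.1 12.3] box [435 257  19  19 197]
pl 356 [451.4  75.5] [array([451.9,  75.3]), array([86.6, 33.7]), np.float64(8.0)] pca -166.0 [ 7.7 23.2] box [275 207  16  36 356]
ps 269 [ 423.6 -178. ] [array([ 424.2, -178. ]), array([55.7, 35.7]), np.float64(0.4)] pca -176.6 [ 8.4 15.2] box [381 225  16  24 269]
tee 441 [452.1 -50. ] [array([452.6, -43.7]), array([71.8, 59.7]), np.float64(58.6)] pca 115.7 [15.4 16.7] box [313 210  38  30 441]
```

View pics/tee.png

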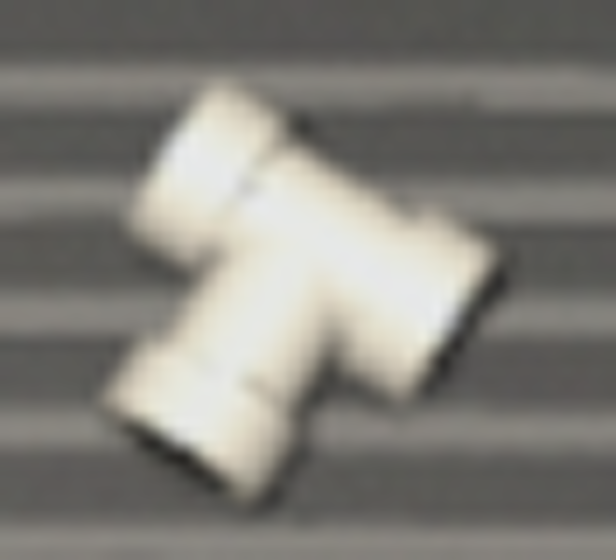

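View pics/tee_s.png

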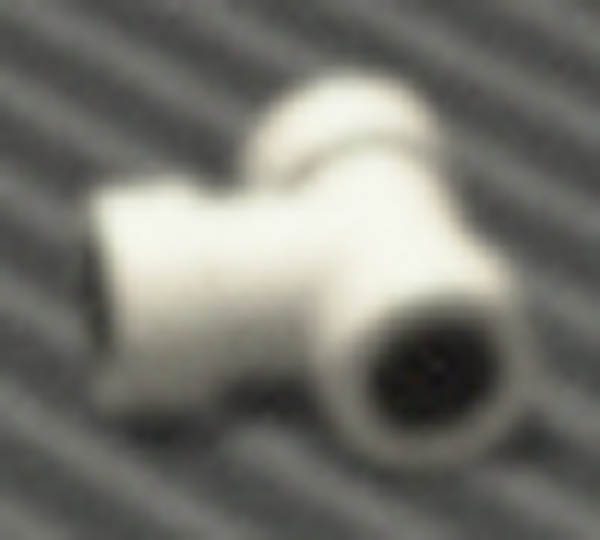

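The run goes from upper left to lower right, centre ≈(338,222), with the branch to the lower left. I'll refine the poses by fitting silhouettes in both views.

```bash
cat > fit.py <<'E'
from h import *
from scipy.optimize import minimize
def cyl(R,x0,x1,ax='x',z=0):
    t=np.linspace(0,2*np.pi,24,endpoint=False);P=[]
    for x in (x0,x1): P.append(np.c_[np.full(24,x),R*np.cos(t),R*np.sin(t)+z])
    P=np.vstack(P)
    if ax=='y': P=P[:,[1,0,2]]
    return P
def ring(R,h,R2=None):
    t=np.linspace(0,2*np.pi,40,endpoint=False)
    return np.vstack([np.c_[a*np.cos(t),a*np.sin(t),np.full(40,z)] for a,z in((R,0),(R2 or R,h))])
def box(a,b,h): return np.array([[x,y,z] for x in(-a/2,a/2) for y in(-b/2,b/2) for z in(0,h)])
def hexc(): # flats top/bottom
    t=np.radians(np.arange(0,360,60));return np.vstack([np.c_[np.full(6,x),17.3*np.cos(t),17.3*np.sin(t)] for x in(-12,12)])
tee=[cyl(13,-28,28,z=16),cyl(16,-28,-14,z=16),cyl(16,14,28,z=16),cyl(13,0,44,'y',16),cyl(16,30,44,'y',16)]
M=dict(nut_large=([ring(28.5,18)],3),nut_small=([ring(21.5,16)],3),nipple_long=([cyl(11,-42,42),hexc()],18),nipple_short=([cyl(11,-28,28),hexc()],18),tee=(tee,3),
 round_dish=([ring(78,28,83)],3),long_tray=([box(102,226,28)],3),square_tray=([box(126,126,28)],3))
def sil(parts,cam,p,z0,S,off,shape):
    c,s=np.cos(p[2]),np.sin(p[2]);im=np.zeros(shape,np.uint8)
    for P in parts:
        W=np.c_[c*P[:,0]-s*P[:,1]+p[0],s*P[:,0]+c*P[:,1]+p[1],P[:,2]+z0]
        q=(proj(cam,W)-off+.5)*S-.5
        cv2.fillConvexPoly(im,cv2.convexHull((q*16).round().astype(np.int32)),1,shift=4)
    return im
def white(im,thr): return ((im.min(2)>thr)&(im.max(2).astype(int)-im.min(2)<60)).astype(np.uint8)
def mask_white(im,pos,thr,rad,fill):
    w=white(im,thr);x,y=map(int,pos);m=np.zeros_like(w);sl=np.s_[y-rad:y+rad,x-rad:x+rad];m[sl]=w[sl]
    k,l,st,c=cv2.connectedComponentsWithStats(m);
    i=1+np.argmax(st[1:,4]);m=(l==i).astype(np.uint8)
    c,_=cv2.findContours(m,0,1)
    cv2.drawContours(m,c,-1,1,-1)
    return m
def fit(name,masks,p0,S=6,z0=None):
    parts,z=M[name]; z=z if z0 is None else z0;D=[]
    for cam,m in masks.items():
        ys,xs=np.nonzero(m);off=np.array([xs.min()-12,ys.min()-12]);e=np.array([xs.max()+12,ys.max()+12])
        c=m[max(off[1],0):e[1],max(off[0],0):e[0]].astype(np.float32);off=np.maximum(off,0)
        big=cv2.resize(c,None,fx=S,fy=S,interpolation=cv2.INTER_LINEAR)>.5
        D.append((cam,big,off))
    def cost(p):
        t=0
        for cam,b,off in D:
            s=sil(parts,cam,p,z,S,off,b.shape)>0;t+=1-(s&b).sum()/(s|b).sum()
        return t/len(D)
    best=None
    for a in (0,.15,-.15):
        q=np.array(p0,float);q[2]+=a
        R=minimize(cost,q,method="Nelder-Mead",options=dict(initial_simplex=q+np.array([[0,0,0],[6,0,0],[0,6,0],[0,0,.12]]),xatol=.05,fatol=1e-4))
        if best is None or R.fun<best.fun:best=R
    return best.x,best.fun
E
python3 - <<'E'
from fit import *
T=r.snapshot("top");Sd=r.snapshot("side")
P0=dict(nut_large=(412,200,0),nut_small=(355,-308,0),nipple_long=(451,75,.2),nipple_short=(423,-178,.05),tee=(460,-57,.98))
for n,p in P0.items():
    pos={c:proj(c,[p[0],p[1],15])[0] for c in("top","side")}
    mt=mask_white(T,pos["top"],120,22,1);ms=mask_white(Sd,pos["side"],110,32,1)
    for lab,mm in (("top",{"top":mt}),("side",{"side":ms}),("both",{"top":mt,"side":ms})):
        x,f=fit(n,mm,p);print(n,lab,x[:2].round(1),np.degrees(x[2]).round(1),round(f,3))
P1=dict(round_dish=(592,300,0),long_tray=(580,-322,.14),square_tray=(664,-15,.2))
for n,p in P1.items():
    mt=r.trace("top",n)[0]["mask"];ms=r.trace("side",n)[0]["mask"]
    for lab,mm in (("top",{"top":mt}),("side",{"side":ms})):
        x,f=fit(n,mm,p,S=2);print(n,lab,x[:2].round(1),np.degrees(x[2]).round(1),round(f,3))
E
```

```text
nut_large top [412.4 200.3] 2.2 0.165
nut_large side [417.7 208.5] 9.2 0.233
nut_large both [413.2 201.3] 5.7 0.214
nut_small top [ 354.9 -308.6] 13.5 0.128
nut_small side [ 359.9 -302.4] 12.1 0.283
nut_small both [ 355.4 -307. ] 13.1 0.242
nipple_long top [451.6  75.3] 14.0 0.236
nipple_long side [457.8  80.3] 14.3 0.169Traceback (most recent call last):
  File "<stdin>", line 8, in <module>
  File "fit.py", line 48, in fit
    R=minimize(cost,q,method="Nelder-Mead",options=dict(initial_simplex=q+np.array([[0,0,0],[6,0,0],[0,6,0],[0,0,.12]]),xatol=.05,fatol=1e-4))
    res = _minimize_neldermead(fun, x0, args, callback, bounds=bounds,
                               **options)
    fsim[j] = func(sim[j])
              ~~~~^^^^^^^^
    fx = function(np.copy(x), *(wrapper_args + args))
  File "fit.py", line 43, in cost
    s=sil(parts,cam,p,z,S,off,b.shape)>0;t+=1-(s&b).sum()/(s|b).sum()
      ~~~^^^^^^^^^^^^^^^^^^^^^^^^^^^^^
  File "fit.py", line 22, in sil
    q=(proj(cam,W)-off+.5)*S-.5
       ~~~~^^^^^^^
  File "h.py", line 11, in proj
    m=r.camera_model(cam);T=np.linalg.inv(np.array(m["cam_to_world"]))
ValueError: time passes only in moves, steps and waits
```

```bash
sed -i 's/^import numpy as np, cv2/import numpy as np, cv2, functools/; s/r\.camera_model(cam)/cm(cam)/' h.py; cat >> h.py <<'E'
@functools.lru_cache
def cm(c): return r.camera_model(c)
E
python3 - <<'E'
from fit import *
print(r.sense()["time"])
T=r.snapshot("top");Sd=r.snapshot("side");np.savez("im0.npz",T=T,S=Sd)
P0=dict(nut_large=(412,200,0),nut_small=(355,-308,0),nipple_long=(451,75,.2),nipple_short=(423,-178,.05),tee=(460,-57,.98))
O=T.copy();O2=Sd.copy()
for n,p in P0.items():
    pos={c:proj(c,[p[0],p[1],15])[0] for c in("top","side")}
    mt=mask_white(T,pos["top"],105,22,1);ms=mask_white(Sd,pos["side"],95,32,1)
    fs=[]
    for lab,mm in (("top",{"top":mt}),("side",{"side":ms}),("both",{"top":mt,"side":ms})):
        x,f=fit(n,mm,p);print(n,lab,x[:2].round(1),np.degrees(x[2]).round(1),round(f,3));fs.append(x)
    for o,c,x in((O,"top",fs[0]),(O2,"side",fs[0])):
        sm=sil(M[n][0],c,x,M[n][1],1,np.zeros(2),o.shape[:2]);cc,_=cv2.findContours(sm,0,1);cv2.drawContours(o,cc,-1,(255,0,0),1)
for n,p in dict(round_dish=(592,300,0),long_tray=(580,-322,.14),square_tray=(664,-15,.2)).items():
    mt=r.trace("top",n)[0]["mask"];ms=r.trace("side",n)[0]["mask"]
    fs=[]
    for lab,mm in (("top",{"top":mt}),("side",{"side":ms})):
        x,f=fit(n,mm,p,S=2);print(n,lab,x[:2].round(1),np.degrees(x[2]).round(1),round(f,3));fs.append(x)
    for o,c,x in((O,"top",fs[0]),(O2,"side",fs[0])):
        sm=sil(M[n][0],c,x,M[n][1],1,np.zeros(2),o.shape[:2]);cc,_=cv2.findContours(sm,0,1);cv2.drawContours(o,cc,-1,(255,0,0),1)
cv2.imwrite("pics/o_top.png",cv2.resize(O[100:290,150:510,::-1],(800,422),interpolation=2))
cv2.imwrite("pics/o_side.png",cv2.resize(O2[130:400,170:620,::-1],(800,480),interpolation=2))
E
```

```text
1.75
nut_large top [412.3 200. ] 5.8 0.23
nut_large side [413.2 204. ] 0.9 0.507
nut_large both [412.5 200.9] 9.7 0.375
nut_small top [ 355.5 -308.7] 13.9 0.372
nut_small side [ 356.8 -304.9] 3.2 0.387
nut_small both [ 355.9 -306.7] -7.8 0.395
nipple_long top [451.5  75.5] 14.7 0.467
nipple_long side [461.8  81.2] 11.3 0.543
nipple_long both [451.7  75.9] 13.6 0.52
nipple_short top [ 423.  -178.2] 4.2 0.483
nipple_short side [ 426.  -175.9] -5.2 0.474
nipple_short both [ 423.5 -177.9] 2.6 0.491
tee top [461.5 -57. ] 59.0 0.354
tee side [466. -52.] 63.2 0.457
tee both [462.2 -55.8] 59.5 0.423
round_dish top [591.5 297.8] -2.1 0.035
round_dish side [590.6 299.4] 16.2 0.074
long_tray top [ 581.2 -321.6] 8.3 0.022
long_tray side [ 581.6 -321.8] 7.9 0.023Traceback (most recent call last):
  File "<stdin>", line 15, in <module>
IndexError: list index out of range
```

```bash
python3 - <<'E'
from fit import *
d=np.load("im0.npz");T=d["T"];Sd=d["S"]
P0=dict(nut_large=(412,200,0),nut_small=(355,-308,0),nipple_long=(451,75,.2),nipple_short=(423,-178,.05),tee=(460,-57,.98))
O=T.copy();O2=Sd.copy()
def dr(n,x):
    for o,c in((O,"top"),(O2,"side")):
        sm=sil(M[n][0],c,x,M[n][1],1,np.zeros(2),o.shape[:2]);cc,_=cv2.findContours(sm,0,1);cv2.drawContours(o,cc,-1,(255,0,0),1)
for n,p in P0.items():
    pos={c:proj(c,[p[0],p[1],15])[0] for c in("top","side")}
    mt=mask_white(T,pos["top"],138,22,1);ms=mask_white(Sd,pos["side"],130,32,1)
    fs=[]
    for lab,mm in (("top",{"top":mt}),("side",{"side":ms})):
        x,f=fit(n,mm,p);print(n,lab,mt.sum(),ms.sum(),x[:2].round(1),np.degrees(x[2]).round(1),round(f,3));fs.append(x)
    dr(n,fs[0])
dr("round_dish",(591.5,298.2,0));dr("long_tray",(581.3,-321.7,np.radians(8.1)))
for c in("top","side"):
  for t in r.trace(c,"square_tray")[:1]:
    x,f=fit("square_tray",{c:t["mask"]},(664,-15,.2),S=2);print(c,x[:2].round(1),np.degrees(x[2]).round(1),f)
    if c=="top":dr("square_tray",x)
cv2.imwrite("pics/o_top.png",cv2.resize(O[100:290,150:510,::-1],(800,422),interpolation=2))
cv2.imwrite("pics/o_side.png",cv2.resize(O2[130:400,170:620,::-1],(800,480),interpolation=2))
E
```

```text
nut_large top 430 348 [412. 200.] 6.5 0.12
nut_large side 430 348 [424.5 218.2] -3.2 0.31
nut_small top 254 556 [ 355.8 -308.9] -5.1 0.155
nut_small side 254 556 [ 363.1 -301.2] 12.1 0.271
nipple_long top 315 354 [450.6  75.5] 14.2 0.194
nipple_long side 315 354 [460.4  81.6] 17.9 0.259
nipple_short top 244 405 [ 423.8 -178.4] 4.3 0.156
nipple_short side 244 405 [ 432.1 -175.7] 3.5 0.265
tee top 396 506 [460.3 -57. ] 57.6 0.146
tee side 396 506 [467.1 -49.7] 53.8 0.344
top [664.6 -13.2] 12.1 0.026752516550285654
```

View pics/o_top.png

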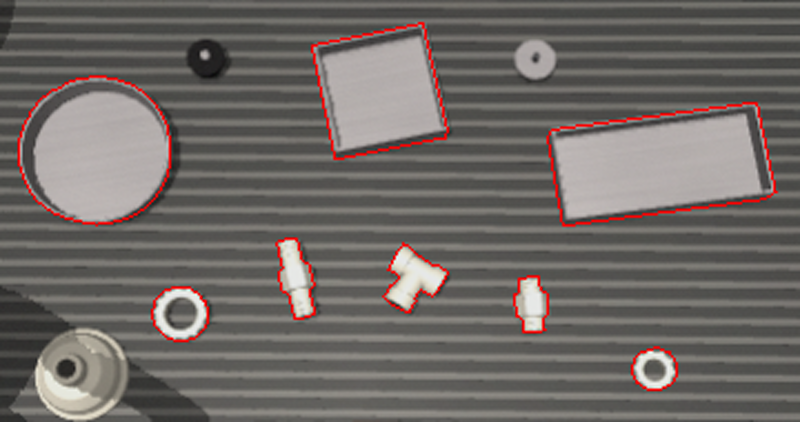

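View pics/o_side.png

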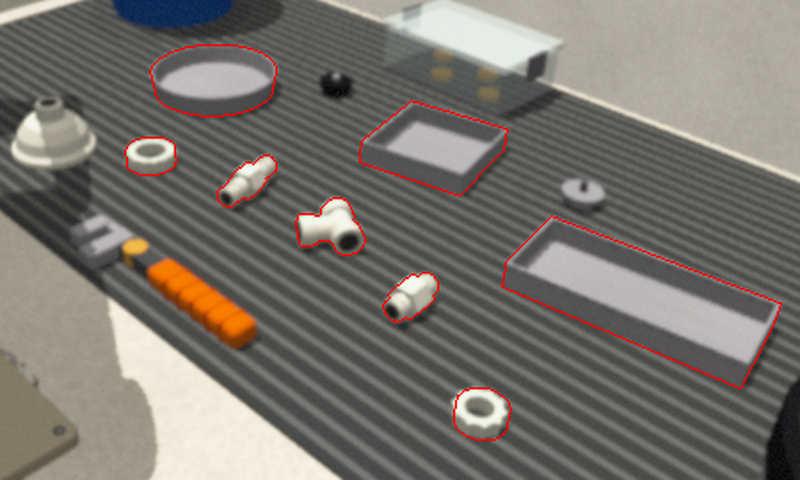

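Overlays of the fitted outlines (red) agree in both views with all five spares and the three trays, so the poses are good. Starting with the large nut at (231,241).

```bash
cat > go.py <<'E'
import sys
from h import *
from scipy.spatial.transform import Rotation as Ro
def inc(x,y,z,yaw,show=True):
    s=r.sense();R=Ro.from_euler("xyz",s["tcp_rot"],degrees=True);G=Ro.from_euler("xyz",[-90,0,yaw],degrees=True)
    t=R.inv().apply(np.array([x,y,z])-s["tool_pos"])/1000;w=(R.inv()*G).as_rotvec()
    print("t",round(s["time"],2),"pos",s["tool_pos"].round(1),"rot",s["tcp_rot"].round(1),"j6",s["joint_pos"][5].round(),"gap",round(s["finger_gap"],1),"F",s["ft_force"].round(1),"ov",r.finger_overhang)
    print("INC",t.round(4).tolist(),w.round(4).tolist())
if __name__=="__main__": inc(*map(float,sys.argv[1:5]))
E
python3 go.py 412.2 200.2 170 -58
```

```text
t 2.25 pos [269.5 536.1 303.9] rot [-90.   -0.  -26.7] j6 -5.0 gap 85.4 F [-0.1  0.5 -0. ] ov 72.6
INC [0.2784, 0.1339, -0.236] [-0.0, 0.5465, 0.0]
```

Emit:
arm_command:
  increments:
    - [0.04, 0.019, -0.034, 0, 0.078, 0]
    - [0.08, 0.038, -0.067, 0, 0.156, 0]
    - [0.119, 0.057, -0.101, 0, 0.234, 0]
    - [0.159, 0.076, -0.135, 0, 0.312, 0]
    - [0.199, 0.096, -0.169, 0, 0.39, 0]
    - [0.239, 0.115, -0.202, 0, 0.468, 0]
    - [0.278, 0.134, -0.236, 0, 0.546, 0]
    - [0.278, 0.134, -0.236, 0, 0.546, 0]
    - [0.278, 0.134, -0.236, 0, 0.546, 0]
    - [0.278, 0.134, -0.236, 0, 0.546, 0]
  jaw: -1
  force: 50

```text
time: 3.5
tool_pos: [411.9, 201.6, 170.6]
tcp_rot: [-89.9, 0.0, -57.9]
ft_force: [0.4, 0.1, -0.6]
finger_gap: 85.8
```

```bash
python3 go.py 412.2 200.2 79 -58
```

```text
t 3.5 pos [411.9 201.6 170.6] rot [-89.9   0.  -57.9] j6 -12.0 gap 85.8 F [ 0.4  0.1 -0.6] ov 72.6
INC [0.0013, 0.0916, -0.0006] [-0.0012, 0.0024, -0.0]
```

Emit:
arm_command:
  increments:
    - [0.001, 0.02, -0.001, 0, 0, 0]
    - [0.001, 0.04, -0.001, 0, 0, 0]
    - [0.001, 0.06, -0.001, 0, 0, 0]
    - [0.001, 0.075, -0.001, 0, 0, 0]
    - [0.001, 0.085, -0.001, 0, 0, 0]
    - [0.001, 0.091, -0.001, 0, 0, 0]
    - [0.001, 0.091, -0.001, 0, 0, 0]
    - [0.001, 0.091, -0.001, 0, 0, 0]
    - [0.001, 0.091, -0.001, 0, 0, 0]
    - [0.001, 0.091, -0.001, 0, 0, 0]

```text
time: 4.75
tool_pos: [411.8, 199.0, 79.2]
tcp_rot: [-90.0, -0.0, -58.0]
ft_force: [0.1, -0.3, 1.2]
finger_gap: 85.4
```

```bash
python3 - <<'E'
from h import *
s=r.snapshot("side");cv2.imwrite("pics/g1.png",cv2.resize(s[130:280,170:350,::-1],None,fx=4,fy=4))
print(r.sense()["ft_force"],r.finger_overhang)
E
```

```text
[ 0.29276256  0.11073959 -0.03553069] 72.6
```

View pics/g1.png

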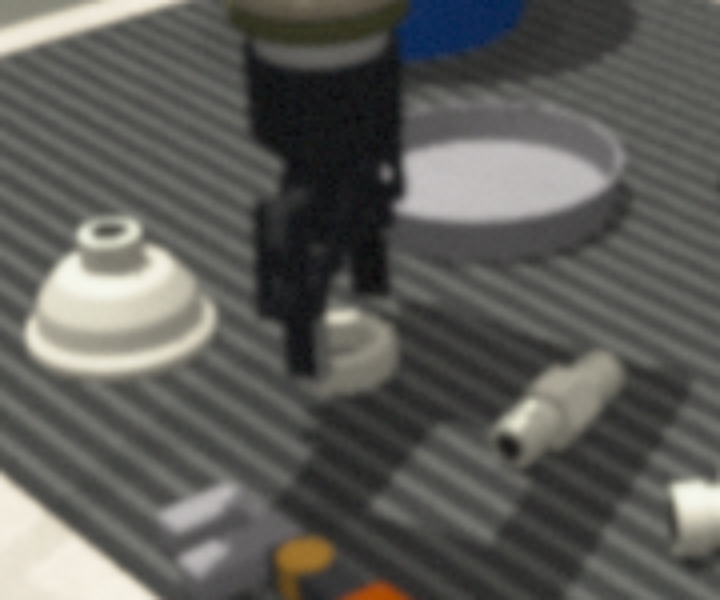

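The jaws straddle the nut at (340,350 in the crop), with the tips a little above the mat. Closing.

Emit:
arm_command:
  increments:
    - [0, 0, 0, 0, 0, 0]
    - [0, 0, 0, 0, 0, 0]
    - [0, 0, 0, 0, 0, 0]
    - [0, 0, 0, 0, 0, 0]
    - [0, 0, 0, 0, 0, 0]
    - [0, 0, 0, 0, 0, 0]
    - [0, 0, 0, 0, 0, 0]
    - [0, 0, 0, 0, 0, 0]
    - [0, -0.02, 0, 0, 0, 0]
    - [0, -0.04, 0, 0, 0, 0]
  jaw: 1
  force: 50

```text
time: 6.05
tool_pos: [410.8, 198.8, 118.6]
tcp_rot: [-90.1, 0.0, -58.0]
ft_force: [0.4, 0.0, -0.6]
finger_gap: 51.1
```

```bash
python3 go.py 575.5 323.7 170 -58;  python3 - <<'E'
from h import *
s=r.snapshot("side");cv2.imwrite("pics/g2.png",cv2.resize(s[130:280,170:350,::-1],None,fx=4,fy=4))
E
```

```text
t 6.05 pos [410.8 198.8 118.6] rot [-90.1   0.  -58. ] j6 -13.0 gap 51.1 F [ 0.4  0.  -0.6] ov 72.6
INC [-0.0186, -0.0518, 0.2058] [0.0018, 0.0005, -0.0004]
```

View pics/g2.png

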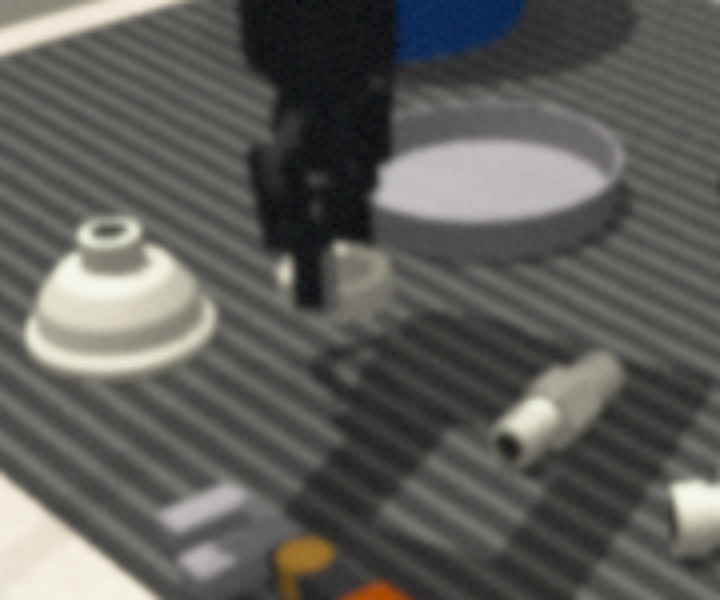

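Emit:
arm_command:
  increments:
    - [0, -0.03, 0.01, 0, 0, 0]
    - [-0.003, -0.052, 0.045, 0, 0, 0]
    - [-0.007, -0.052, 0.085, 0, 0, 0]
    - [-0.011, -0.052, 0.125, 0, 0, 0]
    - [-0.015, -0.052, 0.165, 0, 0, 0]
    - [-0.019, -0.052, 0.206, 0, 0, 0]
    - [-0.019, -0.052, 0.206, 0, 0, 0]
    - [-0.019, -0.052, 0.206, 0, 0, 0]
    - [-0.019, -0.052, 0.206, 0, 0, 0]
    - [-0.019, -0.052, 0.206, 0, 0, 0]

```text
time: 7.35
tool_pos: [575.7, 324.0, 171.3]
tcp_rot: [-90.0, -0.0, -58.0]
ft_force: [0.6, 0.4, 0.1]
finger_gap: 51.3
```

```bash
python3 go.py 575.5 323.7 84 -58;  python3 - <<'E'
from h import *
s=r.snapshot("side");cv2.imwrite("pics/g3.png",cv2.resize(s[60:210,210:390,::-1],None,fx=4,fy=4))
E
```

```text
t 7.35 pos [575.7 324.  171.3] rot [-90.  -0. -58.] j6 -7.0 gap 51.3 F [0.6 0.4 0.1] ov 72.6
INC [0.0001, 0.0873, -0.0004] [-0.0004, 0.0003, 0.0001]
```

View pics/g3.png

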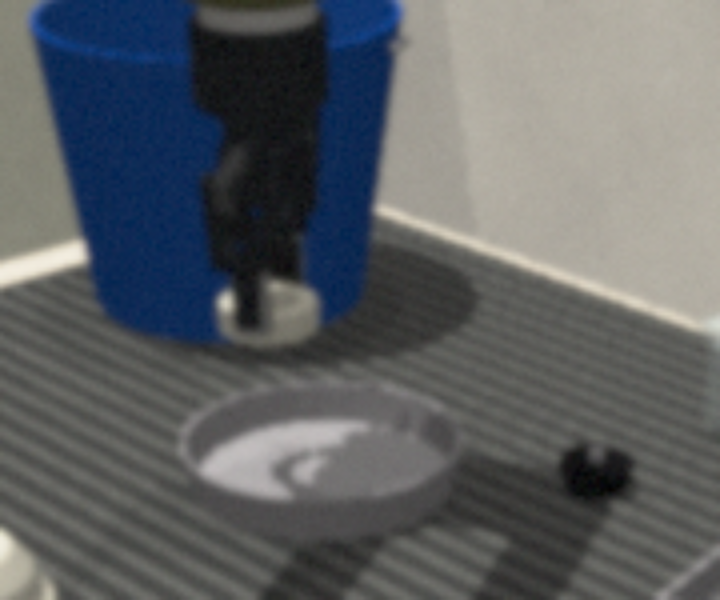

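Emit:
arm_command:
  increments:
    - [0, 0.025, 0, 0, 0, 0]
    - [0, 0.05, 0, 0, 0, 0]
    - [0, 0.067, 0, 0, 0, 0]
    - [0, 0.077, 0, 0, 0, 0]
    - [0, 0.082, 0, 0, 0, 0]
    - [0, 0.085, 0, 0, 0, 0]
    - [0, 0.087, 0, 0, 0, 0]
    - [0, 0.087, 0, 0, 0, 0]
    - [0, 0.087, 0, 0, 0, 0]
    - [0, 0.087, 0, 0, 0, 0]

```text
time: 8.65
tool_pos: [576.3, 324.4, 84.2]
tcp_rot: [-90.0, -0.0, -58.0]
ft_force: [-0.5, -0.5, -1.1]
finger_gap: 51.3
```

Emit:
arm_command:
  increments:
    - [0, 0, 0, 0, 0, 0]
    - [0, 0, 0, 0, 0, 0]
    - [0, 0, 0, 0, 0, 0]
    - [0, 0, 0, 0, 0, 0]
    - [0, -0.01, 0, 0, 0, 0]
    - [0, -0.03, 0, 0, 0, 0]
    - [0, -0.06, 0, 0, 0, 0]
    - [0, -0.1, 0, 0, 0, 0]
    - [0, -0.1, 0, 0, 0, 0]
    - [0, -0.1, 0, 0, 0, 0]
  jaw: -0.55

```text
time: 9.9
tool_pos: [576.4, 324.5, 185.2]
tcp_rot: [-89.9, -0.0, -58.0]
ft_force: [-0.1, -0.2, -1.0]
finger_gap: 66.1
```

```bash
python3 go.py 451 75.5 180 14.2;  python3 - <<'E'
from h import *
s=r.snapshot("side");cv2.imwrite("pics/g4.png",cv2.resize(s[60:210,210:390,::-1],None,fx=4,fy=4))
E
```

```text
t 9.9 pos [576.4 324.5 185.2] rot [-89.9  -0.  -58. ] j6 -7.0 gap 66.1 F [-0.1 -0.2 -1. ] ov 72.6
INC [0.1446, 0.0048, -0.2384] [-0.0013, -1.2597, 0.0012]
```

View pics/g4.png

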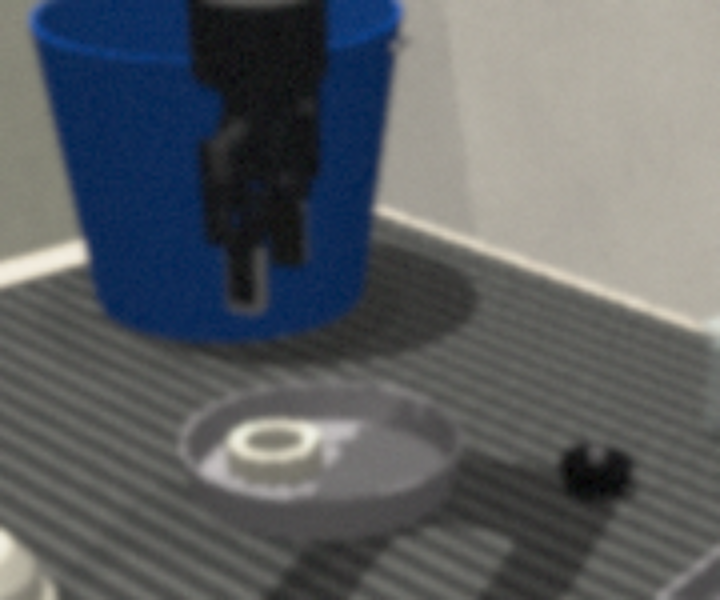

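The large nut lies flat in the dish. Next, the long nipple at (284,225).

Emit:
arm_command:
  increments:
    - [0.018, 0.001, -0.03, 0, -0.157, 0]
    - [0.036, 0.001, -0.06, 0, -0.315, 0]
    - [0.054, 0.002, -0.089, 0, -0.472, 0]
    - [0.072, 0.002, -0.119, 0, -0.63, 0]
    - [0.09, 0.003, -0.149, 0, -0.787, 0]
    - [0.108, 0.004, -0.179, 0, -0.945, 0]
    - [0.126, 0.004, -0.209, 0, -1.102, 0]
    - [0.1445, 0.005, -0.2385, 0, -1.26, 0]
    - [0.1445, 0.005, -0.2385, 0, -1.26, 0]
    - [0.1445, 0.005, -0.2385, 0, -1.26, 0]
  jaw: -1

```text
time: 11.2
tool_pos: [450.3, 75.5, 178.4]
tcp_rot: [-90.0, 0.0, 14.1]
ft_force: [-0.0, -0.4, -0.0]
finger_gap: 85.4
```

```bash
python3 go.py 451 75.5 79 14.2
```

```text
t 11.2 pos [450.3  75.5 178.4] rot [-90.    0.   14.1] j6 -101.0 gap 85.4 F [-0.  -0.4 -0. ] ov 72.6
INC [0.0007, 0.0994, -0.0002] [-0.0005, -0.0022, -0.0007]
```

Emit:
arm_command:
  increments:
    - [0.001, 0.025, 0, 0, 0, 0]
    - [0.001, 0.05, 0, 0, 0, 0]
    - [0.001, 0.075, 0, 0, 0, 0]
    - [0.001, 0.09, 0, 0, 0, 0]
    - [0.001, 0.096, 0, 0, 0, 0]
    - [0.001, 0.098, 0, 0, 0, 0]
    - [0.001, 0.098, 0, 0, 0, 0]
    - [0.001, 0.098, 0, 0, 0, 0]
    - [0.001, 0.098, 0, 0, 0, 0]
    - [0.001, 0.098, 0, 0, 0, 0]

```text
time: 12.45
tool_pos: [451.6, 75.6, 81.1]
tcp_rot: [-90.0, -0.0, 14.2]
ft_force: [0.1, 0.2, 0.3]
finger_gap: 85.6
```

Emit:
arm_command:
  increments:
    - [0, 0, 0, 0, 0, 0]
    - [0, 0, 0, 0, 0, 0]
    - [0, 0, 0, 0, 0, 0]
    - [0, 0, 0, 0, 0, 0]
    - [0, 0, 0, 0, 0, 0]
    - [0, 0, 0, 0, 0, 0]
    - [0, 0, 0, 0, 0, 0]
    - [0, 0, 0, 0, 0, 0]
    - [0, 0, 0, 0, 0, 0]
    - [0, 0, 0, 0, 0, 0]
  jaw: 1

```text
time: 13.7
tool_pos: [451.7, 75.6, 81.2]
tcp_rot: [-90.0, -0.0, 14.2]
ft_force: [-2.7, -0.4, 6.6]
finger_gap: 32.4
```

Emit:
arm_command:
  increments:
    - [0, -0.02, 0, 0, 0, 0]
    - [0, -0.04, 0, 0, 0, 0]
    - [0, -0.06, 0, 0, 0, 0]
    - [0, -0.08, 0, 0, 0, 0]
    - [0, -0.1, 0, 0, 0, 0]
    - [0, -0.1, 0, 0, 0, 0]
    - [0, -0.1, 0, 0, 0, 0]
    - [0, -0.1, 0, 0, 0, 0]
    - [0, -0.1, 0, 0, 0, 0]
    - [0, -0.1, 0, 0, 0, 0]

```text
time: 14.95
tool_pos: [451.3, 75.6, 180.5]
tcp_rot: [-90.0, 0.0, 14.2]
ft_force: [-0.2, 0.1, -1.0]
finger_gap: 31.9
```

```bash
python3 go.py 588 -371 180 -82;  python3 - <<'E'
from h import *
s=r.snapshot("side");cv2.imwrite("pics/g5.png",cv2.resize(s[100:270,220:410,::-1],None,fx=3.5,fy=3.5))
E
```

```text
t 14.95 pos [451.3  75.6 180.5] rot [-90.    0.   14.2] j6 -101.0 gap 31.9 F [-0.2  0.1 -1. ] ov 72.6
INC [0.0228, 0.0004, -0.4665] [0.0005, 1.6793, -0.0006]
```

View pics/g5.png

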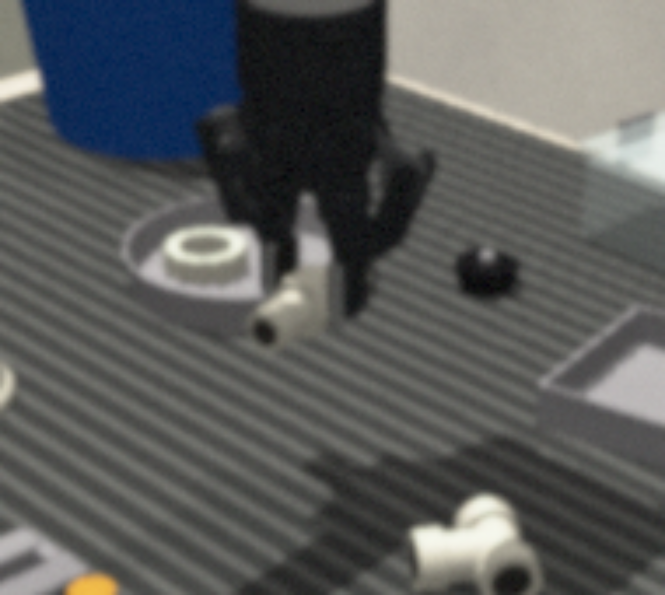

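Emit:
arm_command:
  increments:
    - [0.002, 0, -0.047, 0, 0.168, 0]
    - [0.005, 0, -0.093, 0, 0.336, 0]
    - [0.007, 0, -0.14, 0, 0.504, 0]
    - [0.009, 0, -0.187, 0, 0.672, 0]
    - [0.011, 0, -0.233, 0, 0.84, 0]
    - [0.014, 0, -0.28, 0, 1.008, 0]
    - [0.016, 0, -0.327, 0, 1.176, 0]
    - [0.018, 0, -0.373, 0, 1.344, 0]
    - [0.021, 0, -0.42, 0, 1.512, 0]
    - [0.023, 0, -0.4665, 0, 1.68, 0]

```text
time: 16.25
tool_pos: [588.7, -372.4, 180.6]
tcp_rot: [-90.0, 0.0, -82.4]
ft_force: [0.6, 0.8, -0.4]
finger_gap: 32.4
```

```bash
python3 go.py 588.4 -371.2 85 -82
```

```text
t 16.25 pos [ 588.7 -372.4  180.6] rot [-90.    0.  -82.4] j6 -44.0 gap 32.4 F [ 0.6  0.8 -0.4] ov 72.6
INC [-0.0012, 0.0956, -0.0002] [0.0001, -0.0062, -0.0002]
```

Emit:
arm_command:
  increments:
    - [0, 0.02, 0, 0, 0, 0]
    - [0, 0.04, 0, 0, 0, 0]
    - [0, 0.06, 0, 0, 0, 0]
    - [0, 0.075, 0, 0, 0, 0]
    - [0, 0.085, 0, 0, 0, 0]
    - [0, 0.091, 0, 0, 0, 0]
    - [0, 0.0955, 0, 0, 0, 0]
    - [0, 0.0955, 0, 0, 0, 0]
    - [0, 0.0955, 0, 0, 0, 0]
    - [0, 0.0955, 0, 0, 0, 0]

```text
time: 17.5
tool_pos: [588.6, -371.2, 85.9]
tcp_rot: [-90.0, -0.0, -82.0]
ft_force: [0.5, 0.6, -1.1]
finger_gap: 32.1
```

Emit:
arm_command:
  increments:
    - [0, 0, 0, 0, 0, 0]
    - [0, 0, 0, 0, 0, 0]
    - [0, 0, 0, 0, 0, 0]
    - [0, 0, 0, 0, 0, 0]
    - [0, -0.01, 0, 0, 0, 0]
    - [0, -0.03, 0, 0, 0, 0]
    - [0, -0.06, 0, 0, 0, 0]
    - [0, -0.1, 0, 0, 0, 0]
    - [0, -0.1, 0, 0, 0, 0]
    - [0, -0.1, 0, 0, 0, 0]
  jaw: -0.17

```text
time: 18.75
tool_pos: [588.7, -371.1, 186.8]
tcp_rot: [-89.9, -0.1, -82.0]
ft_force: [-1.0, -0.1, -0.9]
finger_gap: 50.1
```

```bash
python3 go.py 355.5 -308.7 180 -82;  python3 - <<'E'
from h import *
s=r.snapshot("side");cv2.imwrite("pics/g6.png",cv2.resize(s[210:390,420:640,::-1],None,fx=3.5,fy=3.5))
E
```

```text
t 18.75 pos [ 588.7 -371.1  186.8] rot [-89.9  -0.1 -82. ] j6 -44.0 gap 50.1 F [-1.  -0.1 -0.9] ov 72.6
INC [-0.0941, 0.0064, -0.2223] [-0.0013, -0.0006, 0.0012]
```

View pics/g6.png

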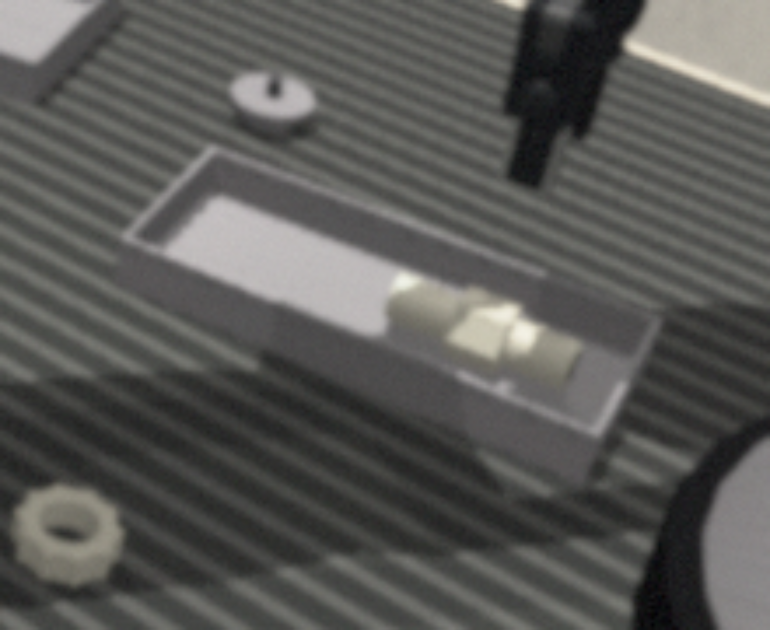

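Long nipple lies lengthwise in the tray. Next the short nipple.

```bash
python3 go.py 423.7 -178.3 180 4.2
```

```text
t 18.8 pos [ 588.2 -370.7  185.4] rot [-90.   0. -82.] j6 -44.0 gap 50.0 F [-0.5  0.  -0.9] ov 72.6
INC [-0.2134, 0.0055, -0.1362] [-0.0, -1.5051, -0.0005]
```

Emit:
arm_command:
  increments:
    - [-0.024, 0, -0.015, 0, -0.167, 0]
    - [-0.047, 0, -0.03, 0, -0.334, 0]
    - [-0.071, 0, -0.045, 0, -0.502, 0]
    - [-0.095, 0.005, -0.061, 0, -0.669, 0]
    - [-0.119, 0.005, -0.076, 0, -0.836, 0]
    - [-0.142, 0.005, -0.091, 0, -1.003, 0]
    - [-0.166, 0.005, -0.106, 0, -1.171, 0]
    - [-0.19, 0.005, -0.121, 0, -1.338, 0]
    - [-0.2135, 0.005, -0.136, 0, -1.505, 0]
    - [-0.2135, 0.005, -0.136, 0, -1.505, 0]
  jaw: -1

```text
time: 20.05
tool_pos: [422.6, -176.9, 179.0]
tcp_rot: [-89.9, 0.1, 4.3]
ft_force: [0.4, -0.4, -0.2]
finger_gap: 85.2
```

```bash
python3 go.py 423.7 -178.3 80 4.2
```

```text
t 20.05 pos [ 422.6 -176.9  179. ] rot [-89.9   0.1   4.3] j6 -123.0 gap 85.2 F [ 0.4 -0.4 -0.2] ov 72.6
INC [0.0012, 0.099, -0.0017] [-0.0017, 0.0016, -0.0024]
```

Emit:
arm_command:
  increments:
    - [0.001, 0.025, -0.001, 0, 0, 0]
    - [0.001, 0.05, -0.001, 0, 0, 0]
    - [0.001, 0.075, -0.001, 0, 0, 0]
    - [0.001, 0.09, -0.001, 0, 0, 0]
    - [0.001, 0.096, -0.001, 0, 0, 0]
    - [0.001, 0.098, -0.001, 0, 0, 0]
    - [0.001, 0.098, -0.001, 0, 0, 0]
    - [0.001, 0.098, -0.001, 0, 0, 0]
    - [0.001, 0.098, -0.001, 0, 0, 0]
    - [0.001, 0.098, -0.001, 0, 0, 0]

```text
time: 21.3
tool_pos: [425.4, -179.3, 82.7]
tcp_rot: [-90.0, -0.0, 4.2]
ft_force: [0.4, 0.6, -0.0]
finger_gap: 85.2
```

Emit:
arm_command:
  increments:
    - [0, 0, 0, 0, 0, 0]
    - [0, 0, 0, 0, 0, 0]
    - [0, 0, 0, 0, 0, 0]
    - [0, 0, 0, 0, 0, 0]
    - [0, 0, 0, 0, 0, 0]
    - [0, 0, 0, 0, 0, 0]
    - [0, 0, 0, 0, 0, 0]
    - [0, 0, 0, 0, 0, 0]
    - [0, 0, 0, 0, 0, 0]
    - [0, 0, 0, 0, 0, 0]
  jaw: 1

```text
time: 22.55
tool_pos: [425.4, -179.4, 82.7]
tcp_rot: [-90.0, -0.0, 4.2]
ft_force: [-2.0, 0.2, 6.1]
finger_gap: 32.0
```

Emit:
arm_command:
  increments:
    - [0, -0.02, 0, 0, 0, 0]
    - [0, -0.04, 0, 0, 0, 0]
    - [0, -0.06, 0, 0, 0, 0]
    - [0, -0.08, 0, 0, 0, 0]
    - [0, -0.1, 0, 0, 0, 0]
    - [0, -0.1, 0, 0, 0, 0]
    - [0, -0.1, 0, 0, 0, 0]
    - [0, -0.1, 0, 0, 0, 0]
    - [0, -0.1, 0, 0, 0, 0]
    - [0, -0.1, 0, 0, 0, 0]

```text
time: 23.8
tool_pos: [425.0, -179.2, 182.0]
tcp_rot: [-90.0, 0.0, 4.2]
ft_force: [1.0, -0.5, -0.2]
finger_gap: 31.6
```

```bash
python3 go.py 574.3 -272.2 180 -82;  python3 - <<'E'
from h import *
s=r.snapshot("side");cv2.imwrite("pics/g7.png",cv2.resize(s[170:340,320:510,::-1],None,fx=3.5,fy=3.5))
E
```

```text
t 23.8 pos [ 425.  -179.2  182. ] rot [-90.    0.    4.2] j6 -123.0 gap 31.6 F [ 1.  -0.5 -0.2] ov 72.6
INC [0.1421, 0.0019, -0.1037] [0.0001, 1.5043, -0.0007]
```

View pics/g7.png

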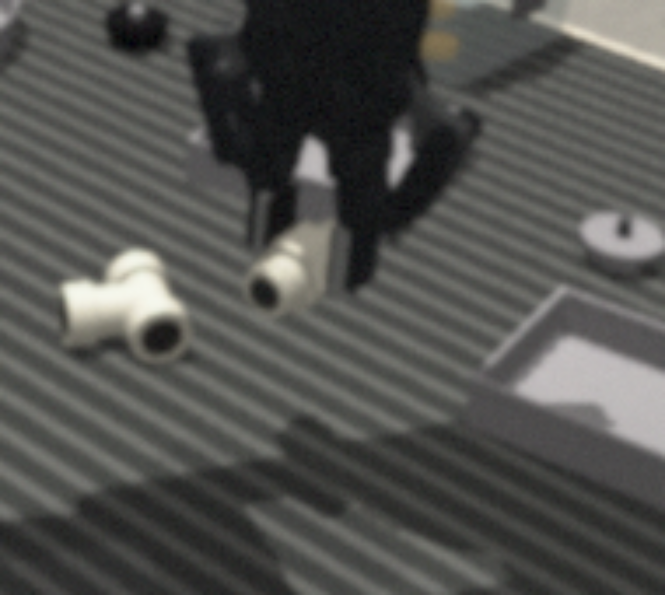

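Emit:
arm_command:
  increments:
    - [0.016, 0, -0.012, 0, 0.167, 0]
    - [0.032, 0, -0.023, 0, 0.334, 0]
    - [0.047, 0, -0.035, 0, 0.501, 0]
    - [0.063, 0, -0.046, 0, 0.669, 0]
    - [0.079, 0, -0.058, 0, 0.836, 0]
    - [0.095, 0, -0.069, 0, 1.003, 0]
    - [0.111, 0, -0.081, 0, 1.17, 0]
    - [0.126, 0, -0.092, 0, 1.337, 0]
    - [0.142, 0, -0.104, 0, 1.504, 0]
    - [0.142, 0, -0.104, 0, 1.504, 0]

```text
time: 25.1
tool_pos: [575.0, -273.1, 182.1]
tcp_rot: [-90.0, -0.0, -82.0]
ft_force: [-1.0, 0.7, -0.4]
finger_gap: 31.8
```

```bash
python3 go.py 574.3 -272.2 86 -82
```

```text
t 25.1 pos [ 575.  -273.1  182.1] rot [-90.  -0. -82.] j6 -38.0 gap 31.8 F [-1.   0.7 -0.4] ov 72.6
INC [-0.001, 0.0961, -0.0006] [-0.0001, 0.0007, 0.0001]
```

Emit:
arm_command:
  increments:
    - [-0.001, 0.02, 0, 0, 0, 0]
    - [-0.001, 0.04, 0, 0, 0, 0]
    - [-0.001, 0.06, 0, 0, 0, 0]
    - [-0.001, 0.075, 0, 0, 0, 0]
    - [-0.001, 0.085, 0, 0, 0, 0]
    - [-0.001, 0.091, 0, 0, 0, 0]
    - [-0.001, 0.096, 0, 0, 0, 0]
    - [-0.001, 0.096, 0, 0, 0, 0]
    - [-0.001, 0.096, 0, 0, 0, 0]
    - [-0.001, 0.096, 0, 0, 0, 0]

```text
time: 26.35
tool_pos: [574.6, -271.8, 87.0]
tcp_rot: [-90.0, -0.0, -82.0]
ft_force: [-0.6, -0.4, -0.7]
finger_gap: 31.9
```

Emit:
arm_command:
  increments:
    - [0, 0, 0, 0, 0, 0]
    - [0, 0, 0, 0, 0, 0]
    - [0, 0, 0, 0, 0, 0]
    - [0, 0, 0, 0, 0, 0]
    - [0, -0.01, 0, 0, 0, 0]
    - [0, -0.03, 0, 0, 0, 0]
    - [0, -0.06, 0, 0, 0, 0]
    - [0, -0.1, 0, 0, 0, 0]
    - [0, -0.1, 0, 0, 0, 0]
    - [0, -0.1, 0, 0, 0, 0]
  jaw: -0.17

```text
time: 27.6
tool_pos: [574.6, -271.8, 187.7]
tcp_rot: [-89.9, -0.1, -82.0]
ft_force: [0.1, 0.4, -0.2]
finger_gap: 49.7
```

```bash
python3 go.py 355.5 -308.7 180 -82;  python3 - <<'E'
from h import *
s=r.snapshot("side");cv2.imwrite("pics/g8.png",cv2.resize(s[210:390,420:640,::-1],None,fx=3.5,fy=3.5))
E
```

```text
t 27.6 pos [ 574.6 -271.8  187.7] rot [-89.9  -0.1 -82. ] j6 -38.0 gap 49.7 F [ 0.1  0.4 -0.2] ov 72.6
INC [0.006, 0.0074, -0.2221] [-0.0014, 0.0004, 0.0011]
```

View pics/g8.png

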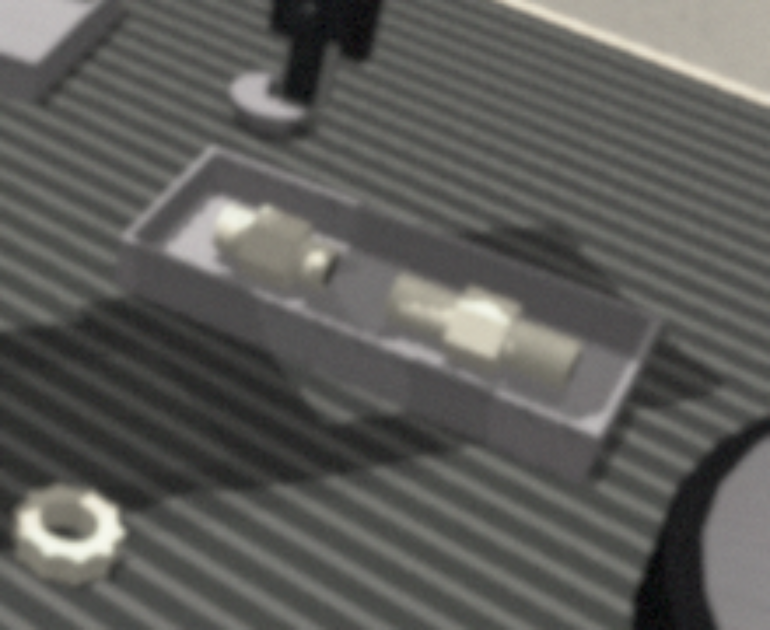

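Both nipples lie in the tray. Next the small nut: the white one at (444,266), seen here at crop (68,535), is the right one. The orange ring at (444,343) stays.

Emit:
arm_command:
  increments:
    - [0.001, 0.001, -0.037, 0, 0, 0]
    - [0.002, 0.002, -0.074, 0, 0, 0]
    - [0.003, 0.004, -0.111, 0, 0, 0]
    - [0.004, 0.005, -0.148, 0, 0, 0]
    - [0.005, 0.006, -0.185, 0, 0, 0]
    - [0.006, 0.007, -0.222, 0, 0, 0]
    - [0.006, 0.007, -0.222, 0, 0, 0]
    - [0.006, 0.007, -0.222, 0, 0, 0]
    - [0.006, 0.007, -0.222, 0, 0, 0]
    - [0.006, 0.007, -0.222, 0, 0, 0]
  jaw: -1

```text
time: 28.9
tool_pos: [355.9, -308.3, 179.3]
tcp_rot: [-90.0, 0.0, -81.9]
ft_force: [-0.7, -0.5, -0.9]
finger_gap: 85.1
```

```bash
python3 go.py 355.5 -308.7 79.5 -82
```

```text
t 28.9 pos [ 355.9 -308.3  179.3] rot [-90.    0.  -81.9] j6 -55.0 gap 85.1 F [-0.7 -0.5 -0.9] ov 72.6
INC [0.0003, 0.0998, -0.0004] [0.0001, 0.0014, -0.0002]
```

Emit:
arm_command:
  increments:
    - [0, 0.025, 0, 0, 0, 0]
    - [0, 0.05, 0, 0, 0, 0]
    - [0, 0.075, 0, 0, 0, 0]
    - [0, 0.09, 0, 0, 0, 0]
    - [0, 0.096, 0, 0, 0, 0]
    - [0, 0.1, 0, 0, 0, 0]
    - [0, 0.1, 0, 0, 0, 0]
    - [0, 0.1, 0, 0, 0, 0]
    - [0, 0.1, 0, 0, 0, 0]
    - [0, 0.1, 0, 0, 0, 0]

```text
time: 30.15
tool_pos: [355.4, -308.7, 79.7]
tcp_rot: [-90.0, -0.0, -82.0]
ft_force: [-0.1, 0.3, 0.6]
finger_gap: 85.6
```

Emit:
arm_command:
  increments:
    - [0, 0, 0, 0, 0, 0]
    - [0, 0, 0, 0, 0, 0]
    - [0, 0, 0, 0, 0, 0]
    - [0, 0, 0, 0, 0, 0]
    - [0, 0, 0, 0, 0, 0]
    - [0, 0, 0, 0, 0, 0]
    - [0, 0, 0, 0, 0, 0]
    - [0, 0, 0, 0, 0, 0]
    - [0, 0, 0, 0, 0, 0]
    - [0, 0, 0, 0, 0, 0]
  jaw: 1

```text
time: 31.4
tool_pos: [355.5, -308.8, 79.8]
tcp_rot: [-90.0, -0.0, -82.0]
ft_force: [-0.2, 0.5, 5.8]
finger_gap: 37.2
```

Emit:
arm_command:
  increments:
    - [0, -0.02, 0, 0, 0, 0]
    - [0, -0.04, 0, 0, 0, 0]
    - [0, -0.06, 0, 0, 0, 0]
    - [0, -0.08, 0, 0, 0, 0]
    - [0, -0.1, 0, 0, 0, 0]
    - [0, -0.1, 0, 0, 0, 0]
    - [0, -0.1, 0, 0, 0, 0]
    - [0, -0.1, 0, 0, 0, 0]
    - [0, -0.1, 0, 0, 0, 0]
    - [0, -0.1, 0, 0, 0, 0]

```text
time: 32.65
tool_pos: [355.2, -308.4, 179.0]
tcp_rot: [-90.0, 0.0, -82.0]
ft_force: [0.1, 0.4, -0.5]
finger_gap: 37.4
```

```bash
python3 go.py 612.7 264.3 180 -58;  python3 - <<'E'
from h import *
s=r.snapshot("side");cv2.imwrite("pics/g9.png",cv2.resize(s[220:400,360:550,::-1],None,fx=3.5,fy=3.5))
E
```

```text
t 32.65 pos [ 355.2 -308.4  179. ] rot [-90.   0. -82.] j6 -55.0 gap 37.4 F [ 0.1  0.4 -0.5] ov 72.6
INC [-0.5312, -0.0009, 0.3349] [0.0003, -0.4185, -0.0006]
```

View pics/g9.png

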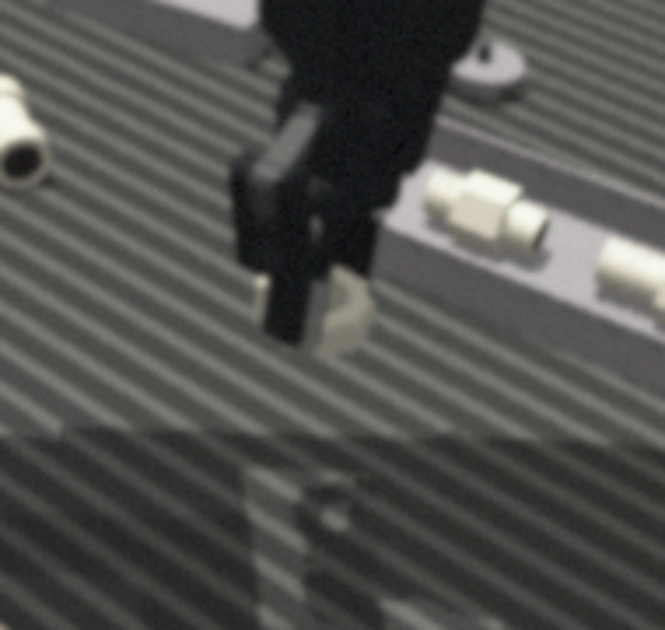

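Emit:
arm_command:
  increments:
    - [-0.025, 0, 0.016, 0, -0.02, 0]
    - [-0.075, 0, 0.047, 0, -0.06, 0]
    - [-0.125, 0, 0.079, 0, -0.1, 0]
    - [-0.175, 0, 0.11, 0, -0.14, 0]
    - [-0.225, 0, 0.142, 0, -0.18, 0]
    - [-0.275, 0, 0.173, 0, -0.22, 0]
    - [-0.325, 0, 0.205, 0, -0.26, 0]
    - [-0.37, 0, 0.233, 0, -0.3, 0]
    - [-0.41, 0, 0.258, 0, -0.34, 0]
    - [-0.44, 0, 0.277, 0, -0.36, 0]

```text
time: 33.95
tool_pos: [568.7, 167.9, 179.2]
tcp_rot: [-90.0, 0.0, -61.2]
ft_force: [-0.1, -0.6, -0.2]
finger_gap: 37.4
```

```bash
python3 go.py 612.7 264.3 150 -58
```

```text
t 33.95 pos [568.7 167.9 179.2] rot [-90.    0.  -61.2] j6 -17.0 gap 37.4 F [-0.1 -0.6 -0.2] ov 72.6
INC [-0.0633, 0.0292, 0.085] [-0.0001, -0.0563, -0.0001]
```

Emit:
arm_command:
  increments:
    - [-0.013, 0, 0.017, 0, -0.011, 0]
    - [-0.026, 0, 0.034, 0, -0.022, 0]
    - [-0.039, 0, 0.051, 0, -0.034, 0]
    - [-0.052, 0, 0.068, 0, -0.045, 0]
    - [-0.0635, 0, 0.085, 0, -0.056, 0]
    - [-0.0635, 0.02, 0.085, 0, -0.056, 0]
    - [-0.0635, 0.029, 0.085, 0, -0.056, 0]
    - [-0.0635, 0.029, 0.085, 0, -0.056, 0]
    - [-0.0635, 0.029, 0.085, 0, -0.056, 0]
    - [-0.0635, 0.029, 0.085, 0, -0.056, 0]

```text
time: 35.2
tool_pos: [612.7, 262.1, 151.2]
tcp_rot: [-89.9, -0.0, -58.2]
ft_force: [1.2, -0.6, 0.3]
finger_gap: 37.0
```

```bash
python3 go.py 612.7 264.3 84.5 -58;python3 - <<'E'
from h import *
s=r.snapshot("side");cv2.imwrite("pics/g10.png",cv2.resize(s[60:210,220:400,::-1],None,fx=4,fy=4))
E
```

```text
t 35.2 pos [612.7 262.1 151.2] rot [-89.9  -0.  -58.2] j6 -13.0 gap 37.0 F [ 1.2 -0.6  0.3] ov 72.6
INC [-0.0019, 0.0667, 0.0011] [-0.0011, -0.0029, 0.0003]
```

View pics/g10.png

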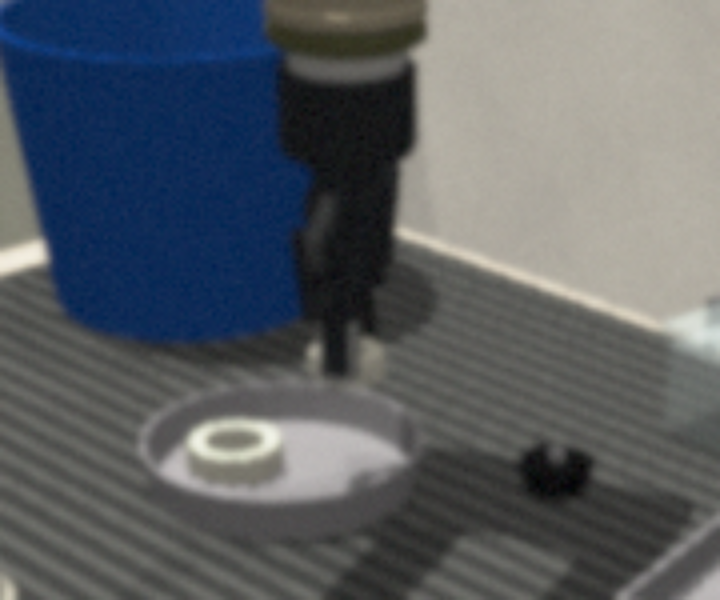

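Nut is held level above the dish floor, clear of the large nut. Lowering.

Emit:
arm_command:
  increments:
    - [-0.001, 0.02, 0, 0, 0, 0]
    - [-0.001, 0.037, 0, 0, 0, 0]
    - [-0.001, 0.05, 0, 0, 0, 0]
    - [-0.001, 0.058, 0, 0, 0, 0]
    - [-0.001, 0.063, 0, 0, 0, 0]
    - [-0.001, 0.0665, 0, 0, 0, 0]
    - [-0.001, 0.0665, 0, 0, 0, 0]
    - [-0.001, 0.0665, 0, 0, 0, 0]
    - [-0.001, 0.0665, 0, 0, 0, 0]
    - [-0.001, 0.0665, 0, 0, 0, 0]

```text
time: 36.5
tool_pos: [611.9, 263.2, 84.1]
tcp_rot: [-90.0, -0.0, -58.1]
ft_force: [0.6, 0.8, -0.2]
finger_gap: 37.4
```

Emit:
arm_command:
  increments:
    - [0, 0, 0, 0, 0, 0]
    - [0, 0, 0, 0, 0, 0]
    - [0, 0, 0, 0, 0, 0]
    - [0, 0, 0, 0, 0, 0]
    - [0, -0.01, 0, 0, 0, 0]
    - [0, -0.03, 0, 0, 0, 0]
    - [0, -0.06, 0, 0, 0, 0]
    - [0, -0.1, 0, 0, 0, 0]
    - [0, -0.1, 0, 0, 0, 0]
    - [0, -0.1, 0, 0, 0, 0]
  jaw: -0.27

```text
time: 37.75
tool_pos: [612.1, 263.2, 185.2]
tcp_rot: [-89.9, -0.0, -58.1]
ft_force: [0.6, -0.5, -0.7]
finger_gap: 53.9
```

```bash
python3 go.py 460.5 -57 180 -32.5;python3 - <<'E'
from h import *
s=r.snapshot("side");cv2.imwrite("pics/g11.png",cv2.resize(s[60:210,220:400,::-1],None,fx=4,fy=4))
E
```

```text
t 37.75 pos [612.1 263.2 185.2] rot [-89.9  -0.  -58.1] j6 -13.0 gap 53.9 F [ 0.6 -0.5 -0.7] ov 72.6
INC [0.192, 0.0048, -0.2978] [-0.0016, -0.4476, 0.0008]
```

View pics/g11.png

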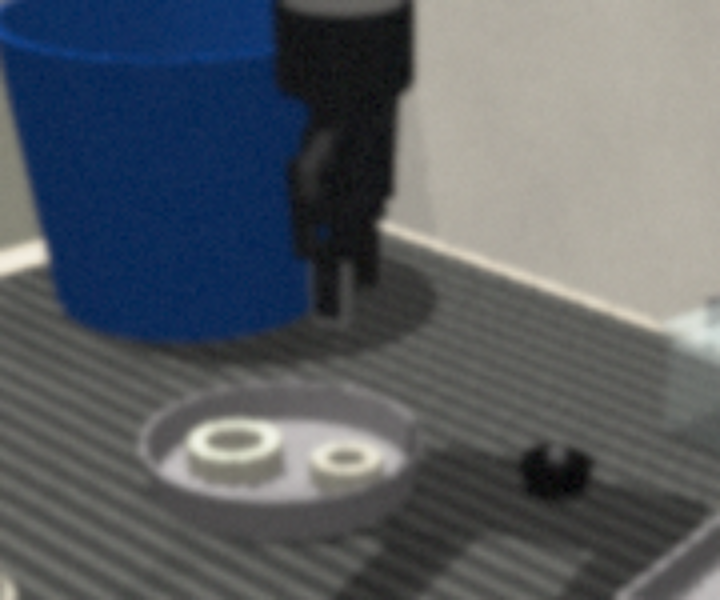

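Emit:
arm_command:
  increments:
    - [0.024, 0, -0.037, 0, -0.056, 0]
    - [0.048, 0, -0.074, 0, -0.112, 0]
    - [0.072, 0, -0.112, 0, -0.168, 0]
    - [0.096, 0, -0.149, 0, -0.224, 0]
    - [0.12, 0, -0.186, 0, -0.28, 0]
    - [0.144, 0, -0.223, 0, -0.336, 0]
    - [0.168, 0.005, -0.261, 0, -0.392, 0]
    - [0.192, 0.005, -0.298, 0, -0.448, 0]
    - [0.192, 0.005, -0.298, 0, -0.448, 0]
    - [0.192, 0.005, -0.298, 0, -0.448, 0]
  jaw: -1

```text
time: 39.05
tool_pos: [459.7, -57.0, 178.3]
tcp_rot: [-90.0, 0.1, -32.6]
ft_force: [1.1, 0.2, 0.1]
finger_gap: 85.5
```

```bash
python3 go.py 460.5 -57 80 -32.5
```

```text
t 39.05 pos [459.7 -57.  178.3] rot [-90.    0.1 -32.6] j6 -71.0 gap 85.5 F [1.1 0.2 0.1] ov 72.6
INC [0.0008, 0.0983, 0.0004] [-0.0, -0.001, -0.0012]
```

Emit:
arm_command:
  increments:
    - [0.001, 0.025, 0, 0, 0, 0]
    - [0.001, 0.045, 0, 0, 0, 0]
    - [0.001, 0.062, 0, 0, 0, 0]
    - [0.001, 0.077, 0, 0, 0, 0]
    - [0.001, 0.087, 0, 0, 0, 0]
    - [0.001, 0.094, 0, 0, 0, 0]
    - [0.001, 0.098, 0, 0, 0, 0]
    - [0.001, 0.098, 0, 0, 0, 0]
    - [0.001, 0.098, 0, 0, 0, 0]
    - [0.001, 0.098, 0, 0, 0, 0]

```text
time: 40.3
tool_pos: [461.2, -57.9, 81.3]
tcp_rot: [-90.0, -0.0, -32.5]
ft_force: [0.3, -0.7, -0.5]
finger_gap: 85.4
```

Emit:
arm_command:
  increments:
    - [0, 0, 0, 0, 0, 0]
    - [0, 0, 0, 0, 0, 0]
    - [0, 0, 0, 0, 0, 0]
    - [0, 0, 0, 0, 0, 0]
    - [0, 0, 0, 0, 0, 0]
    - [0, 0, 0, 0, 0, 0]
    - [0, 0, 0, 0, 0, 0]
    - [0, 0, 0, 0, 0, 0]
    - [0, 0, 0, 0, 0, 0]
    - [0, 0, 0, 0, 0, 0]
  jaw: 1
  force: 60

```text
time: 41.55
tool_pos: [461.4, -57.9, 81.4]
tcp_rot: [-90.0, -0.1, -32.5]
ft_force: [-0.7, -0.4, 4.9]
finger_gap: 55.0
```

Emit:
arm_command:
  increments:
    - [0, -0.02, 0, 0, 0, 0]
    - [0, -0.04, 0, 0, 0, 0]
    - [0, -0.06, 0, 0, 0, 0]
    - [0, -0.08, 0, 0, 0, 0]
    - [0, -0.1, 0, 0, 0, 0]
    - [0, -0.1, 0, 0, 0, 0]
    - [0, -0.1, 0, 0, 0, 0]
    - [0, -0.1, 0, 0, 0, 0]
    - [0, -0.1, 0, 0, 0, 0]
    - [0, -0.1, 0, 0, 0, 0]

```text
time: 42.8
tool_pos: [460.7, -57.7, 180.5]
tcp_rot: [-90.0, 0.0, -32.5]
ft_force: [0.0, 0.2, -1.0]
finger_gap: 54.9
```

```bash
python3 go.py 667.4 -26.9 180 -78;python3 - <<'E'
from h import *
s=r.snapshot("side");cv2.imwrite("pics/g12.png",cv2.resize(s[130:290,280:460,::-1],None,fx=3.7,fy=3.7))
E
```

```text
t 42.8 pos [460.7 -57.7 180.5] rot [-90.    0.  -32.5] j6 -71.0 gap 54.9 F [ 0.   0.2 -1. ] ov 72.6
INC [0.1578, 0.0003, 0.137] [0.0005, 0.7945, -0.0005]
```

View pics/g12.png

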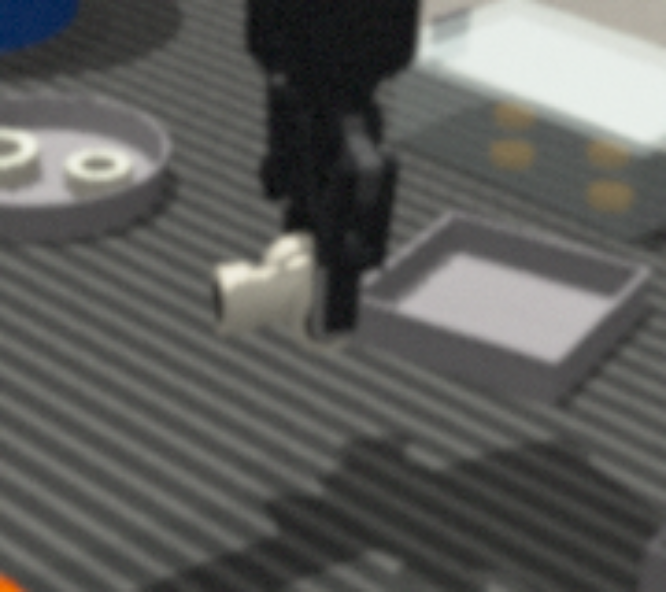

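Emit:
arm_command:
  increments:
    - [0.02, 0, 0.017, 0, 0.099, 0]
    - [0.039, 0, 0.034, 0, 0.199, 0]
    - [0.059, 0, 0.051, 0, 0.298, 0]
    - [0.079, 0, 0.068, 0, 0.397, 0]
    - [0.099, 0, 0.086, 0, 0.497, 0]
    - [0.118, 0, 0.103, 0, 0.596, 0]
    - [0.138, 0, 0.12, 0, 0.695, 0]
    - [0.158, 0, 0.137, 0, 0.7945, 0]
    - [0.158, 0, 0.137, 0, 0.7945, 0]
    - [0.158, 0, 0.137, 0, 0.7945, 0]

```text
time: 44.1
tool_pos: [667.2, -27.0, 180.3]
tcp_rot: [-90.1, 0.0, -77.9]
ft_force: [-0.7, -0.4, -0.8]
finger_gap: 54.6
```

```bash
python3 go.py 667.4 -26.9 85 -78
```

```text
t 44.1 pos [667.2 -27.  180.3] rot [-90.1   0.  -77.9] j6 -19.0 gap 54.6 F [-0.7 -0.4 -0.8] ov 72.6
INC [-0.0, 0.0953, 0.0004] [0.0012, 0.0016, -0.0003]
```

Emit:
arm_command:
  increments:
    - [0, 0.02, 0, 0, 0, 0]
    - [0, 0.04, 0, 0, 0, 0]
    - [0, 0.06, 0, 0, 0, 0]
    - [0, 0.075, 0, 0, 0, 0]
    - [0, 0.085, 0, 0, 0, 0]
    - [0, 0.091, 0, 0, 0, 0]
    - [0, 0.095, 0, 0, 0, 0]
    - [0, 0.095, 0, 0, 0, 0]
    - [0, 0.095, 0, 0, 0, 0]
    - [0, 0.095, 0, 0, 0, 0]

```text
time: 45.35
tool_pos: [668.0, -27.1, 86.4]
tcp_rot: [-90.0, -0.0, -78.0]
ft_force: [0.8, 0.4, -0.7]
finger_gap: 54.9
```

Emit:
arm_command:
  increments:
    - [0, 0, 0, 0, 0, 0]
    - [0, 0, 0, 0, 0, 0]
    - [0, 0, 0, 0, 0, 0]
    - [0, 0, 0, 0, 0, 0]
    - [0, -0.01, 0, 0, 0, 0]
    - [0, -0.03, 0, 0, 0, 0]
    - [0, -0.06, 0, 0, 0, 0]
    - [0, -0.1, 0, 0, 0, 0]
    - [0, -0.1, 0, 0, 0, 0]
    - [0, -0.1, 0, 0, 0, 0]
  jaw: -0.6

```text
time: 46.6
tool_pos: [668.1, -27.1, 187.2]
tcp_rot: [-89.9, -0.0, -78.0]
ft_force: [-0.2, -0.4, -0.6]
finger_gap: 68.4
```

```bash
python3 go.py 480 -27 300 -78
```

```text
t 46.6 pos [668.1 -27.1 187.2] rot [-89.9  -0.  -78. ] j6 -19.0 gap 68.4 F [-0.2 -0.4 -0.6] ov 72.6
INC [-0.0391, -0.1131, -0.1838] [-0.0017, 0.0001, 0.0006]
```

Emit:
arm_command:
  increments:
    - [-0.003, -0.03, -0.02, 0, 0, 0]
    - [-0.007, -0.06, -0.04, 0, 0, 0]
    - [-0.012, -0.09, -0.06, 0, 0, 0]
    - [-0.018, -0.113, -0.09, 0, 0, 0]
    - [-0.025, -0.113, -0.12, 0, 0, 0]
    - [-0.032, -0.113, -0.15, 0, 0, 0]
    - [-0.039, -0.113, -0.184, 0, 0, 0]
    - [-0.039, -0.113, -0.184, 0, 0, 0]
    - [-0.039, -0.113, -0.184, 0, 0, 0]
    - [-0.039, -0.113, -0.184, 0, 0, 0]

```text
time: 47.85
tool_pos: [480.2, -27.2, 298.7]
tcp_rot: [-90.0, 0.0, -78.0]
ft_force: [-0.5, 0.3, -0.1]
finger_gap: 68.3
```

```bash
python3 - <<'E'
from fit import *
T=r.snapshot("top");Sd=r.snapshot("side");np.savez("im1.npz",T=T,S=Sd)
O=T.copy();O2=Sd.copy()
q=np.radians
X=dict(nut_large=(576.3,324.4,0,7),nut_small=(612,263.2,0,7),nipple_long=(588.6,-371.2,q(98),21),nipple_short=(574.6,-271.8,q(98),21),tee=(667.6,-27,q(12),6))
tr=dict(nut_large=(591.5,298.2,0),nut_small=(591.5,298.2,0),nipple_long=(581.3,-321.7,q(8.1)),nipple_short=(581.3,-321.7,q(8.1)),tee=(664.5,-13.2,q(12)))
for n,p in X.items():
    for o,c in((O,"top"),(O2,"side")):
        sm=sil(M[n][0],c,p,p[3],1,np.zeros(2),o.shape[:2]);cc,_=cv2.findContours(sm,0,1);cv2.drawContours(o,cc,-1,(255,0,0),1)
cv2.imwrite("pics/f_top.png",cv2.resize(T[90:290,140:510,::-1],(800,432),interpolation=2))
cv2.imwrite("pics/f_topo.png",cv2.resize(O[90:290,140:510,::-1],(800,432),interpolation=2))
cv2.imwrite("pics/f_sideo.png",cv2.resize(O2[130:400,170:620,::-1],(800,480),interpolation=2))
for n in X:
    for t in r.spot_point("top",n)[:1]:
        w=toz("top",[t["position"]],X[n][3])[0];t0=tr[n];d=w[:2]-t0[:2];c,s=np.cos(t0[2]),np.sin(t0[2]);print(n,round(t["conf"],2),w.round(),"in tray",np.round([c*d[0]+s*d[1],-s*d[0]+c*d[1]],1))
E
```

```text
nut_large 0.54 [574. 325.   7.] in tray [-17.4  26.8]
nut_small 0.72 [612. 268.   7.] in tray [ 20.6 -29.9]
nipple_long 0.94 [ 584. -371.   21.] in tray [ -3.9 -49.1]
nipple_short 0.62 [ 566. -264.   21.] in tray [-6.9 59.6]
```

View pics/f_topo.png

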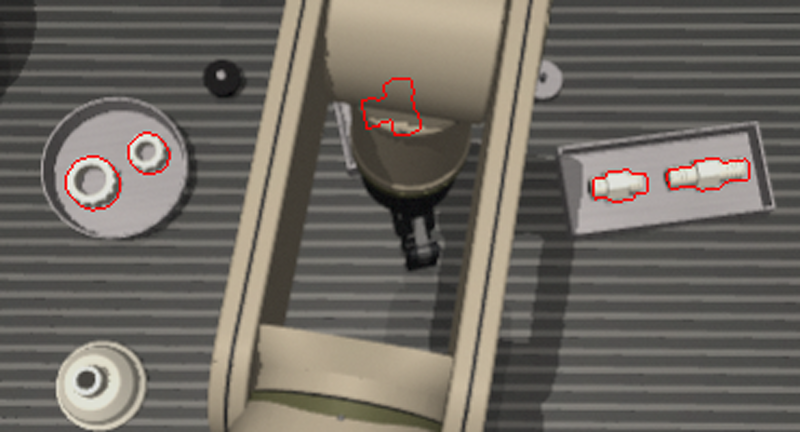

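View pics/f_sideo.png

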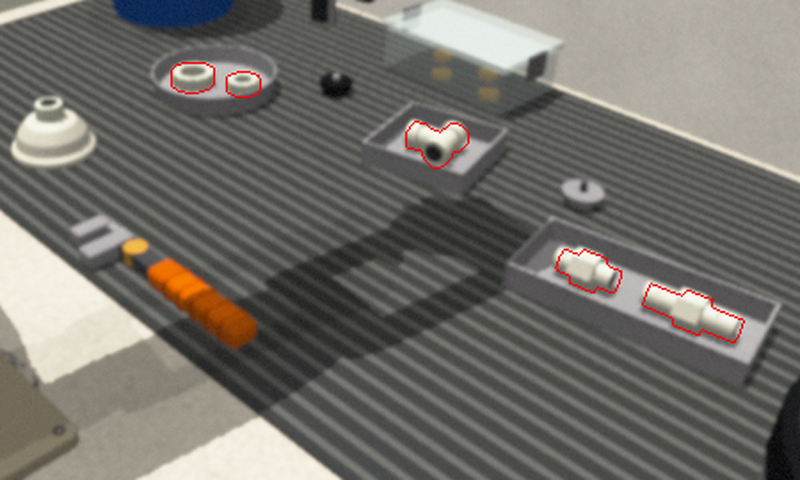

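View pics/f_top.png

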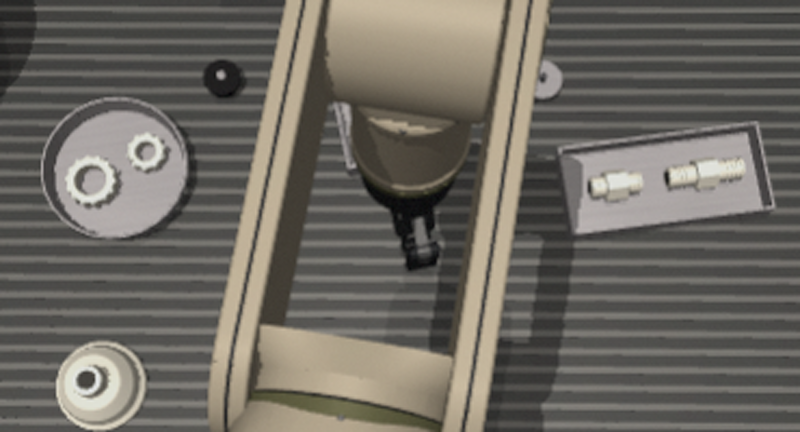

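```bash
python3 - <<'E'
from fit import *
d=np.load("im1.npz");T=d["T"];S=d["S"]
a=cv2.resize(S[180:250,370:470],(400,280),interpolation=2);b=cv2.resize(S[250:350,455:615],(400,250),interpolation=2)
c=cv2.resize(S[150:200,250:330],(400,250),interpolation=2);e=cv2.resize(T[145:205,395:500],(400,229),interpolation=2)
L=np.vstack([a,c]);R_=np.vstack([b,e]);h=max(len(L),len(R_))
p=lambda x:np.vstack([x,np.zeros((h-len(x),400,3),np.uint8)])
cv2.imwrite("pics/zoom.png",np.hstack([p(L),p(R_)])[:,:,::-1])
q=np.radians
for n,z,cam,im,p0,thr,rad in [("tee",6,"side",S,(667,-27,q(12)),165,22),("nipple_short",21,"top",T,(572,-270,q(98)),175,18),("nipple_long",21,"top",T,(588,-371,q(98)),175,24),("nut_large",7,"top",T,(576,324,0),185,18),("nut_small",7,"top",T,(612,263,0),185,15)]:
    m=mask_white(im,proj(cam,[p0[0],p0[1],z+10])[0],thr,rad,1);x,f=fit(n,{cam:m},p0,z0=z);print(n,cam,m.sum(),x[:2].round(1),np.degrees(x[2]).round(1),round(f,3))
E
```

```text
tee side 280 [688.4  -9.7] 21.1 0.505
nipple_short top 142 [ 578.3 -269.6] 89.7 0.496
nipple_long top 141 [ 595.6 -367.3] 89.8 0.614
nut_large top 365 [580.9 327.7] -9.9 0.243
nut_small top 195 [615.8 268.4] -4.9 0.295
```

View pics/zoom.png

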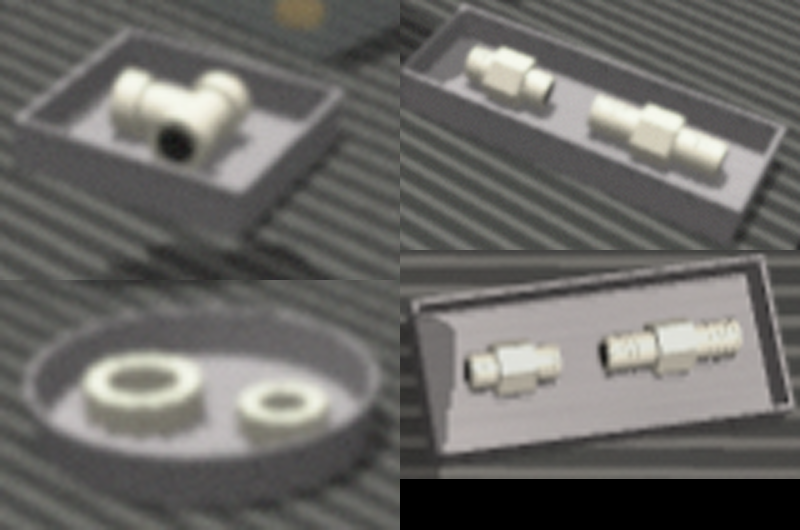

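All five look flat in the zoom. The arm hides the tee from above, so I'll swing it aside for a last check.

```bash
python3 go.py 350 -330 330 -78
```

```text
t 48.2 pos [479.8 -27.2 298.8] rot [-90.   0. -78.] j6 -21.0 gap 68.6 F [-0.4 -0.6 -0.3] ov 72.6
INC [0.2692, -0.0312, -0.19] [0.0002, 0.0001, -0.0]
```

Emit:
arm_command:
  increments:
    - [0.034, -0.01, -0.024, 0, 0, 0]
    - [0.067, -0.02, -0.048, 0, 0, 0]
    - [0.1, -0.03, -0.071, 0, 0, 0]
    - [0.134, -0.03, -0.095, 0, 0, 0]
    - [0.168, -0.03, -0.119, 0, 0, 0]
    - [0.202, -0.03, -0.143, 0, 0, 0]
    - [0.235, -0.03, -0.166, 0, 0, 0]
    - [0.269, -0.03, -0.19, 0, 0, 0]
    - [0.269, -0.03, -0.19, 0, 0, 0]
    - [0.269, -0.03, -0.19, 0, 0, 0]

```text
time: 49.45
tool_pos: [349.8, -329.5, 328.8]
tcp_rot: [-90.0, 0.0, -78.0]
ft_force: [1.0, -0.9, 0.0]
finger_gap: 68.6
```

```bash
python3 - <<'E'
from fit import *
T=r.snapshot("top");q=np.radians
O=T.copy();n="tee";p=(667.6,-27,q(12))
sm=sil(M[n][0],"top",p,6,1,np.zeros(2),O.shape[:2]);cc,_=cv2.findContours(sm,0,1);cv2.drawContours(O,cc,-1,(255,0,0),1)
a=lambda I:cv2.resize(I[100:180,280:370],(400,356),interpolation=2)
cv2.imwrite("pics/last.png",np.hstack([a(T),a(O)])[:,:,::-1])
t=r.trace("top","plunger_cup")[0];print("cup",t["position"])
E
```

```text
cup [186.9, 266.8]
```

View pics/last.png

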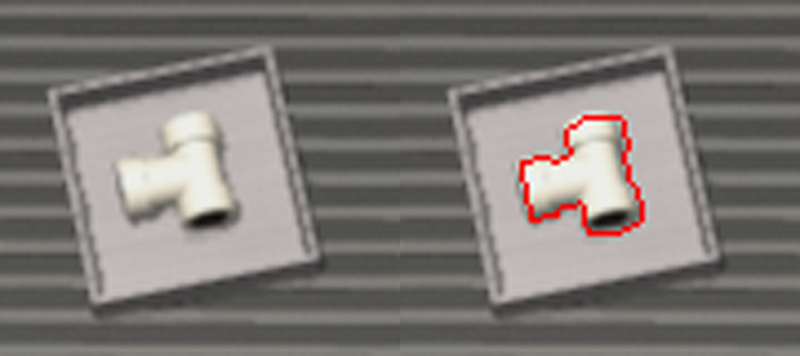

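The tee lies flat near the middle of the square tray and matches the expected outline. The cup hasn't moved.

```bash
python3 -c "
from bench import r
print(r.hand_in())"
```

```text
the job is handed in; nothing more can be done
None
```

I sorted all five white spares into their trays and handed the job in at about 49.5 s of the 128 s allowed. The hand-in gave no verdict. The orange ring and the other look-alikes were left alone, and the plunger cup's image position did not shift.

Last checks in the pictures:

| Spare | Tray | Measured from tray centre | Limit |
|---|---|---|---|
| Large nut | Round dish | about 32 mm | 53 mm |
| Small nut | Round dish | about 36 mm | 60 mm |
| Long nipple | Long tray | 4 mm across, 49 mm along | 38 / 88 mm |
| Short nipple | Long tray | 7 mm across, 60 mm along | 38 / 88 mm |
| Tee | Square tray | about 14 mm by its release position | 52 mm |

- **Flatness:** all five look flat on their tray floors in the enlarged crops, and both nipples lie along the tray. The gripper was clear of everything at the end.
- **Force:** the highest wrist force read after a move was about 7 N.

Checks that failed or disagreed:
- **Outline fits:** my final automatic outline fits on the bright tray floors were poor, so I discarded them. I relied on outlines drawn at the release poses, the trained networks and direct viewing.
- **Short nipple:** the network put it about 8 to 12 mm from its release position. That is still well inside the limits.
- **Tee:** in that final check the network did not report it, because the arm hid it from above. I confirmed it by outline overlay after moving the arm aside.

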